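Load and lock the mixer platform

TASK

Set up the bench mixer: first turn the three black bolt knobs on its platform clockwise until each is tight against its end stop. Then fit every grey tube carrier lying on the bench onto a post of its own, turning it so that the D-bore's flat meets the post's flat and it drops fully home on the platform, and last turn the ribbed cap in the middle clockwise until the lock screw under it stops and the clutch clearly slips, about a quarter of a turn past. Leave the culture dishes and the bottle where they stand.

Things in the scene. Friction and masses are not known exactly. Their poses are not given: they have to be found in the camera images.
- mixer: Low bench mixer that stays put: white base 220 x 220 mm, on it a fixed (not turning) round aluminium platform 300 mm across, top face 45 mm above the table. Origin on the table under the platform's centre; x roughly away from the robot. On the platform: four D-section posts at (+-60, +-60) mm, three black bolt knobs at (-125, 0), (0, 125), (0, -125) mm, the slip-clutch cap in the middle.
- bolt0_grip (a point): Grip point of the front (the side towards the robot) captive bolt: a round fluted black knob 30 mm across and 30 mm tall (57 to 87 mm above the table), upright axis, one white line on its top. Point on its axis, 74 mm above the table.
- bolt0 (a joint): Turn of that bolt, rad: grows clockwise seen from above; 3.14 at its hard end stop (tight; the white line on top then points to the platform's centre, at a small dark mark beside the knob). Starts 1.1 to 2.1 rad short of it, turns with 0.05 N m, stays where it is left, does not rise or sink.
- bolt1_grip (a point): Grip point of the left (robot's view) captive bolt: a round fluted black knob 30 mm across and 30 mm tall (57 to 87 mm above the table), upright axis, one white line on its top. Point on its axis, 74 mm above the table.
- bolt1 (a joint): Turn of that bolt, rad: grows clockwise seen from above; 3.14 at its hard end stop (tight; the white line on top then points to the platform's centre, at a small dark mark beside the knob). Starts 1.1 to 2.1 rad short of it, turns with 0.05 N m, stays where it is left, does not rise or sink.
- bolt2_grip (a point): Grip point of the right (robot's view) captive bolt: a round fluted black knob 30 mm across and 30 mm tall (57 to 87 mm above the table), upright axis, one white line on its top. Point on its axis, 74 mm above the table.
- bolt2 (a joint): Turn of that bolt, rad: grows clockwise seen from above; 3.14 at its hard end stop (tight; the white line on top then points to the platform's centre, at a small dark mark beside the knob). Starts 1.1 to 2.1 rad short of it, turns with 0.05 N m, stays where it is left, does not rise or sink.
- cap_grip (a point): Grip point of the slip-clutch cap at the platform's centre: a round fluted aluminium cap 36 mm across and 36 mm tall (87 to 123 mm above the table), upright axis, black line on its top. It sits on the lock screw. Point on its axis, 107 mm above the table.
- lock_screw (a joint): Turn of the lock screw, rad, driven by the cap through the clutch: grows clockwise from above, hard stop at 5.0, starts at 0 to 1.2. Its steel collar, 48 mm across, with one small dark nub shows just under the cap (75 to 85 mm above the table); at the stop the nub points at the front bolt.
- clutch (a joint): Slip of the cap over the lock screw, rad, clockwise, 0 at the start. While the screw runs, cap and screw turn as one (0.03 N m) and this stays put; once the screw is at its stop the cap slips on at a steady 0.14 N m and this grows. 0.4 rad of slip counts as a click. No spring-back, no upper limit in use.
- post0_foot (a point): Keyed post on the platform: upright steel D-section pin 19 mm across, 35 mm tall with a tapered tip; its one flat is 3 mm from the axis. Point on its axis at the platform's face, 45 mm above the table. x points out through the flat (a dark strip on the platform runs the same way), z up. Fixed; each flat faces its own way, different at every start.
- post1_foot (a point): Keyed post on the platform: upright steel D-section pin 19 mm across, 35 mm tall with a tapered tip; its one flat is 3 mm from the axis. Point on its axis at the platform's face, 45 mm above the table. x points out through the flat (a dark strip on the platform runs the same way), z up. Fixed; each flat faces its own way, different at every start.
- post2_foot (a point): Keyed post on the platform: upright steel D-section pin 19 mm across, 35 mm tall with a tapered tip; its one flat is 3 mm from the axis. Point on its axis at the platform's face, 45 mm above the table. x points out through the flat (a dark strip on the platform runs the same way), z up. Fixed; each flat faces its own way, different at every start.
- post3_foot (a point): Keyed post on the platform: upright steel D-section pin 19 mm across, 35 mm tall with a tapered tip; its one flat is 3 mm from the axis. Point on its axis at the platform's face, 45 mm above the table. x points out through the flat (a dark strip on the platform runs the same way), z up. Fixed; each flat faces its own way, different at every start.
- carrier0_mid (a point): Grey tube carrier (alike; may be absent): octagonal disc 66 mm across, 10 mm thick, under an octagonal hub 34 mm across flats; 44 mm tall, 140 g. D-bore right through, 1.3 mm play on a post. Point on its axis half-way up (22 mm over its underside, so 22 mm over the post's foot when home). z up, x to the bore's flat, marked by a rib on the disc; hub sides face x and every 45 degrees.
- carrier1_mid (a point): Grey tube carrier (alike; may be absent): octagonal disc 66 mm across, 10 mm thick, under an octagonal hub 34 mm across flats; 44 mm tall, 140 g. D-bore right through, 1.3 mm play on a post. Point on its axis half-way up (22 mm over its underside, so 22 mm over the post's foot when home). z up, x to the bore's flat, marked by a rib on the disc; hub sides face x and every 45 degrees.
- carrier2_mid (a point): Grey tube carrier (alike; may be absent): octagonal disc 66 mm across, 10 mm thick, under an octagonal hub 34 mm across flats; 44 mm tall, 140 g. D-bore right through, 1.3 mm play on a post. Point on its axis half-way up (22 mm over its underside, so 22 mm over the post's foot when home). z up, x to the bore's flat, marked by a rib on the disc; hub sides face x and every 45 degrees.
- carrier3_mid (a point): Grey tube carrier (alike; may be absent): octagonal disc 66 mm across, 10 mm thick, under an octagonal hub 34 mm across flats; 44 mm tall, 140 g. D-bore right through, 1.3 mm play on a post. Point on its axis half-way up (22 mm over its underside, so 22 mm over the post's foot when home). z up, x to the bore's flat, marked by a rib on the disc; hub sides face x and every 45 degrees.
- dish_a: Bystander: stack of two closed culture dishes, 90 mm across, 31 mm tall, loose, left of the carriers. Origin under its centre.
- dish_b: Bystander: closed culture dish, 90 mm across, 15 mm tall, loose, on the right. Origin under its centre.
- dish_c: Bystander: stack of three closed culture dishes, 90 mm across, 47 mm tall, loose, on the right further off. Origin under its centre.
- bottle: Bystander: amber glass bottle 60 mm across, 130 mm tall, loose, on the left further off. Origin under its centre.
Things that resemble listed ones, but are neither listed nor needed, are in the scene too. Leave any purple look-alike of the part that bears carrier1_mid alone. What is shaped like the part that bears carrier3_mid but green or purple is not meant.

How it is judged:
By the outcome, as a careful person would: the job done as asked, in the order asked, and still so for the second after the job is handed in, with the robot touching nothing.
Of carrier0, carrier1, carrier2, carrier3 only 2 to 4 are there at a start; the rules pass over those that are not, and their reading is None.
At some moment in a run one of carrier0, carrier1, carrier2, carrier3 may be knocked a few centimetres aside while the robot is not near it.
Once in a run the grip may slacken for a moment while it holds something.
It also fails if it takes over 210 s, if anything falls off the work surface, if the arm or the gripper's body presses on something with over 40 N, if the wrist force passes 120 N, or if a joint passes its speed limit or range.

ROBOT

A 6-joint arm with a two-finger parallel gripper is mounted at the origin on the work surface. World frame = base frame: x ahead of the robot, y to its left, z up, the work surface at z = 0. Lengths are in m, angles in degrees, forces in N, time in s.
With the tool pointing down it reaches from about 0.25 to 0.775 m from the base axis. Payload 4 kg.
Tool frame: the origin (TCP) lies at the very end of the fingers, on their centre line; the grasp point (between the pads) lies 19 mm behind it; y points along the fingers, x is the direction in which the jaws open and shut, and the axes are right-handed (so a half turn about y gives the same grasp; the last joint's range is limited). The gripper opens to 85 mm and grips with 20 to 120 N. Pads are 22 mm wide; open, the fingers measure 114 mm over their backs; the gripper's body (76 mm by 85 mm) begins 54 mm behind the grasp point. The pads swing forward as they close: fully open they stand 13 mm farther back than shut.
Start: joints at [67.775, 4.996, 78.535, -0, 96.463, -5.907], TCP at [0.155, 0.528, 0.231] pointing down, gripper open.
Joint ranges: [-177.83, 177.83], [-43.37, 116.18], [15.69, 146.23], [-61.86, 241.86], [9.47, 152.12], [-147.06, 147.06]. Speed limits (degrees/s): [159.86, 159.86, 180, 180, 180, 180].

INTERFACE

Orientations are given as a 3x3 rotation matrix whose columns are the frame's x, y, z axes.
In Python, from cell import r gives the robot as it stands. Calls block until the motion is done:
- r.reach(position, orientation): joint-space move of the TCP to a pose.
- r.movel(position, rate=0.15, rotation=None): straight line of the TCP; rotation=None keeps the orientation; rate is the mean speed in m/s.
- r.movej(angles): joint-space move.
- r.open() and r.close_gripper(grip_force=None): open the fingers fully, or close them until they stop; grip_force is the grip in N (None keeps the last).
- r.sleep(seconds).
- r.ik(position, orientation): joint angles nearest the present ones, or None.
- r.get_obs(): the state.
- r.capture(name): name is "side" or "top"; returns a dict with "frame" (400x640x3 uint8, red, green, blue), "intrinsics" (3x3 intrinsics, pixels), "extrinsics" (4x4, takes a point from camera to world coordinates). Camera axes: x right, y down, z forward; pixel columns grow to the right and rows downward; lengths in m; the calibration is good to about 2 mm. A picture is of the moment at which its call begins. There is no depth.
A pose or a line that the arm cannot do raises r.IKError and nothing moves.
- r.close_job(): hands the job in, once; it reports no verdict.
The state is a dict: "time": time; "joints": joint angles; "qvel": joint speeds; "joint_efforts": joint torques, N m; "ee_pos": TCP position; "tool_rot": TCP orientation; "wrist_force": force on the tool from outside, world axes, zero at the start; "ft_torque": the same for the moment, N m; "finger_gap": finger opening in m.
Only numpy, scipy, OpenCV 4.12 (cv2) and the standard library are available. Lean on these libraries where they do the work, as an engineer would, in place of code of your own. Each camera call takes 0.05 s, during which the arm holds its last target.

## Working session

There is one attempt and no reset: what is moved stays moved. The work goes in short steps, each a Python script; the robot and the scene stay as the last script left them, time stands still between calls to the robot, and variables do not carry over. Pictures are saved under pics/ and viewed, and the job is handed in when it is done.

```bash
ls; mkdir -p pics; python3 - <<'E'
from cell import r
import cv2,numpy as np
o=r.get_obs()
for k,v in o.items(): print(k,np.round(v,3).tolist())
for n in("side","top"):
    c=r.capture(n); cv2.imwrite(f"pics/a_{n}.png",c["frame"][:,:,::-1]); print(n,np.round(c["intrinsics"],1).tolist(),np.round(c["extrinsics"],3).tolist())
E
```

```text
pics
time 0.0
joints [67.776, 5.04, 78.625, -0.003, 96.461, -5.909]
qvel [-0.048, 0.105, -0.126, 0.057, 0.056, -0.012]
joint_efforts [-0.001, -35.186, -31.327, -0.0, 0.011, 0.0]
ee_pos [0.154, 0.527, 0.23]
tool_rot [[0.281, -0.001, -0.96], [0.96, -0.002, 0.281], [-0.002, -1.0, 0.0]]
wrist_force [-0.37, -0.236, 0.044]
ft_torque [0.064, 0.058, -0.072]
finger_gap 0.085
side [[402.6, 0.0, 311.6], [0.0, 402.6, 197.2], [0.0, 0.0, 1.0]] [[0.924, -0.228, 0.305, 0.157], [-0.381, -0.503, 0.776, -0.812], [-0.024, -0.834, -0.552, 0.662], [0.0, 0.0, 0.0, 1.0]]
top [[482.0, 0.0, 327.7], [0.0, 482.0, 196.7], [0.0, 0.0, 1.0]] [[0.0, -0.997, 0.078, 0.395], [-1.0, 0.0, 0.002, -0.002], [-0.002, -0.078, -0.997, 1.442], [0.0, 0.0, 0.0, 1.0]]
```

View pics/a_top.png

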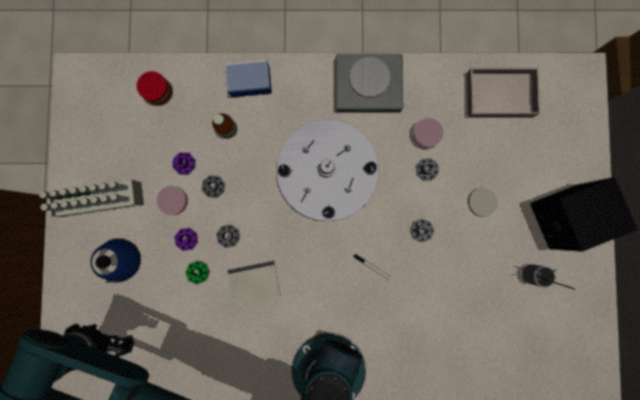

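View pics/a_side.png

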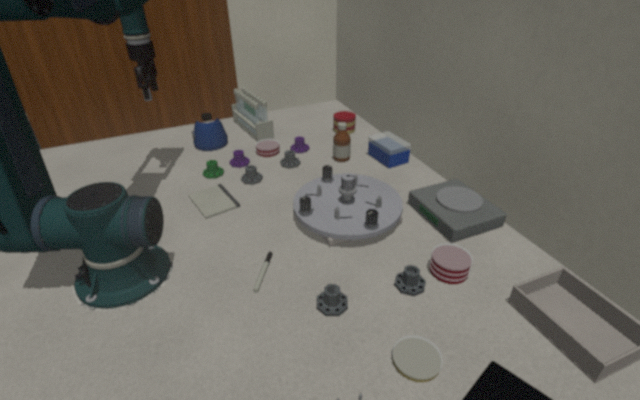

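Candidates in the top view:
- Grey carriers: (213,186), (228,236), (427,169), (422,230).
- Look-alikes: purple at (184,163) and (186,239), green at (197,272).

Next I'll average frames and look at close crops.

```bash
cat > h.py <<'E'
from cell import r
import cv2,numpy as np
def grab(n,k=6):
    fs=[];
    for _ in range(k):
        c=r.capture(n); fs.append(c["frame"].astype(float))
    return np.mean(fs,0),np.array(c["intrinsics"]),np.array(c["extrinsics"])
def ray(K,E,uv):
    d=E[:3,:3]@np.linalg.inv(K)@np.array([uv[0],uv[1],1.]); return E[:3,3],d
def onz(K,E,uv,z):
    o,d=ray(K,E,uv); return o+d*(z-o[2])/d[2]
def proj(K,E,p):
    q=np.linalg.inv(E)@np.append(p,1); u=K@q[:3]; return u[:2]/u[2]
def tri(K1,E1,a,K2,E2,b):
    o1,d1=ray(K1,E1,a);o2,d2=ray(K2,E2,b);d1/=np.linalg.norm(d1);d2/=np.linalg.norm(d2)
    t=np.linalg.lstsq(np.stack([d1,-d2],1),o2-o1,rcond=None)[0]
    p,q=o1+t[0]*d1,o2+t[1]*d2
    return (p+q)/2,np.linalg.norm(p-q)
E
python3 - <<'E'
from h import *
for n in("top","side"):
    f,K,E=grab(n,8); np.savez(f"{n}0.npz",f=f,K=K,E=E)
def crop(f,x,y,w,h,s,name):
    c=f[y:y+h,x:x+w,::-1]; c=np.clip(c*1.6,0,255).astype(np.uint8)
    cv2.imwrite(f"pics/{name}.png",cv2.resize(c,None,fx=s,fy=s,interpolation=cv2.INTER_CUBIC))
t=np.load("top0.npz")["f"]; s=np.load("side0.npz")["f"]
crop(t,270,112,116,116,5,"b_mix")
L=np.hstack([t[165:255,165:255],t[150:240,390:480]])
crop(L,0,0,180,90,4,"b_car")
crop(s,280,150,140,110,5,"b_smix")
L=np.hstack([s[130:200,225:325],s[250:330,300:440][:70,:100],s[255:325,360:460]])
crop(L,0,0,300,70,2,"b_scar")
E
```

```text
(no output)
```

View pics/b_mix.png

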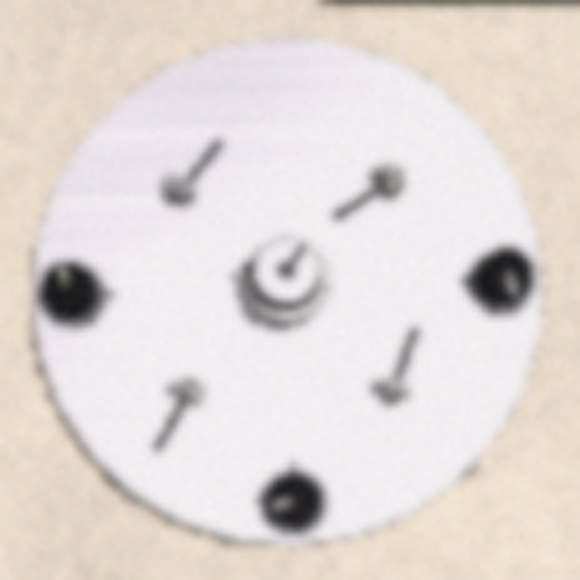

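View pics/b_car.png

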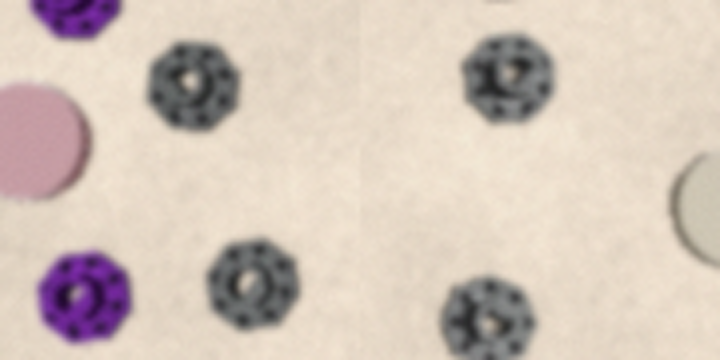

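View pics/b_smix.png

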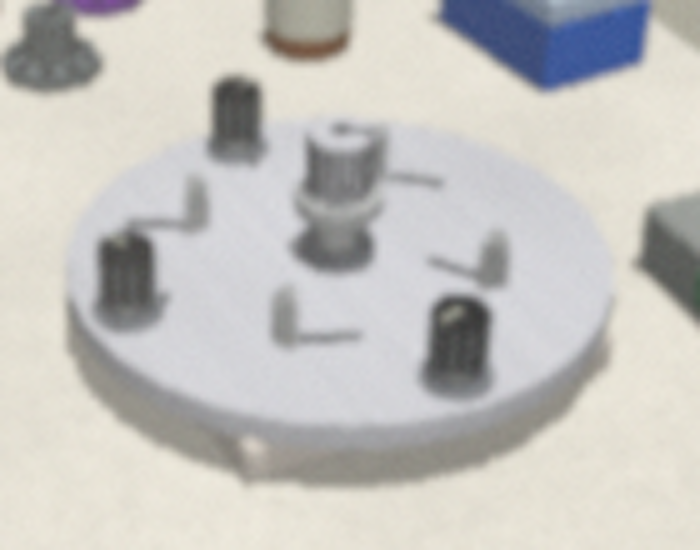

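View pics/b_scar.png

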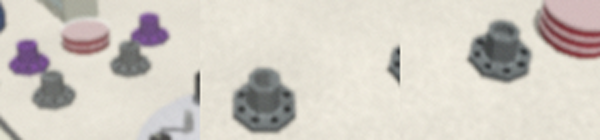

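```bash
python3 - <<'E'
from h import *
t=np.load("top0.npz")["f"]; s=np.load("side0.npz")["f"]
def cr(f,x,y,h=16):
    c=f[y-h:y+h,x-h:x+h,::-1]; c=np.clip((c-20)*1.9,0,255).astype(np.uint8)
    return cv2.resize(c,(380,380),interpolation=cv2.INTER_CUBIC)
A=[cr(t,213,186),cr(t,228,236),cr(t,427,169),cr(t,422,230)]
cv2.imwrite("pics/c_top.png",cv2.resize(np.vstack([np.hstack(A[:2]),np.hstack(A[2:])]),(600,600)))
A=[cr(s,290,158,20),cr(s,252,174,20),cr(s,410,280,20),cr(s,332,299,20)]
cv2.imwrite("pics/c_side.png",cv2.resize(np.vstack([np.hstack(A[:2]),np.hstack(A[2:])]),(600,600)))
E
```

```text
(no output)
```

View pics/c_top.png

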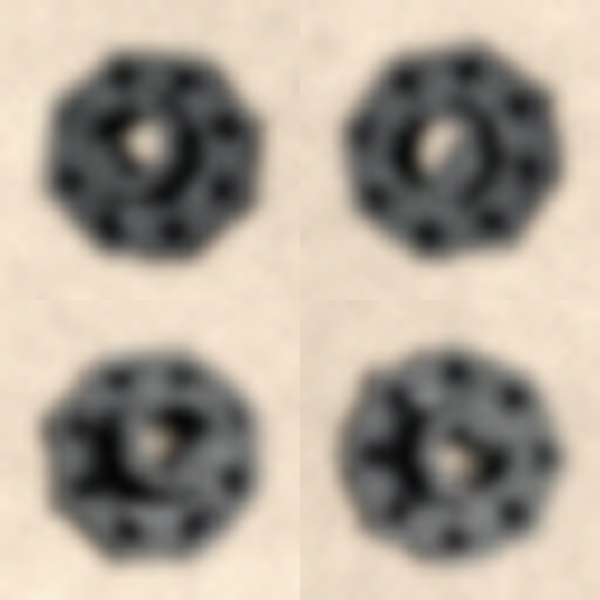

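View pics/c_side.png

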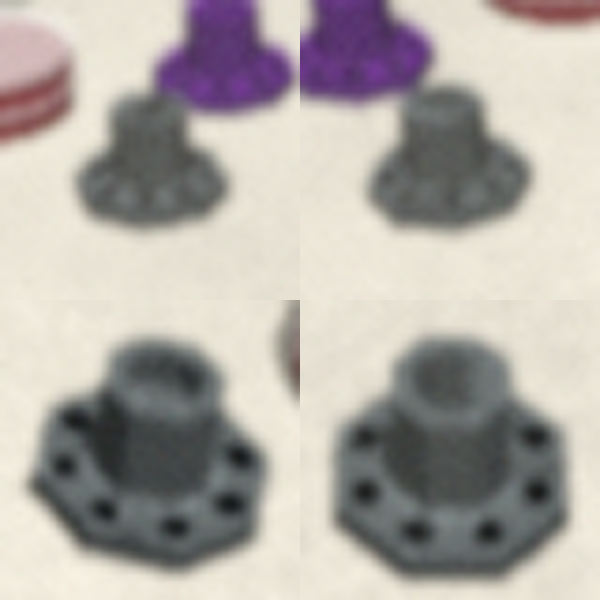

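```bash
python3 - <<'E'
from h import *
for n in("top","side"):
    f,K,E=grab(n,20); np.savez(f"{n}1.npz",f=f,K=K,E=E)
D={n:np.load(f"{n}1.npz") for n in("top","side")}
# grey mask contours
f=D["top"]["f"];K=D["top"]["K"];E=D["top"]["E"]
u=np.clip(f,0,255).astype(np.uint8)
g=cv2.cvtColor(u,cv2.COLOR_RGB2GRAY)
m=((g<85)&((f.max(2)-f.min(2))<25)).astype(np.uint8); m=cv2.morphologyEx(m,cv2.MORPH_CLOSE,np.ones((5,5)))
rows=[]
for c in cv2.findContours(m,cv2.RETR_EXTERNAL,cv2.CHAIN_APPROX_NONE)[0]:
    a=cv2.contourArea(c)
    if 250<a<600:
        (x,y),rad=cv2.minEnclosingCircle(c); p=onz(K,E,(x,y),0.005); print(round(x,1),round(y,1),a,round(rad,1),p.round(4)); 
        if abs(rad-12)<2.5: rows.append(p)
def rect(d,p,z,h,px):
    N=2*h; src=[];dst=[]
    for sx,sy in((-1,-1),(1,-1),(1,1),(-1,1)):
        q=np.array([p[0]+sx*h*px,p[1]+sy*h*px,z]); src.append(proj(d["K"],d["E"],q)); dst.append([h-sy*h,h-sx*h])
    H=cv2.getPerspectiveTransform(np.float32(src),np.float32(dst))
    return cv2.warpPerspective(np.clip(d["f"],0,255).astype(np.uint8),H,(N,N),flags=cv2.INTER_CUBIC)[:,:,::-1]
out=[]
for n in("top","side"):
    out.append(np.hstack([cv2.normalize(rect(D[n],p,0.010,100,0.0004),None,0,400,cv2.NORM_MINMAX,dtype=cv2.CV_8U) for p in rows]))
im=np.vstack(out);print(im.shape); cv2.imwrite("pics/d.png",im)
np.save("car.npy",rows)
E
```

```text
227.9 235.6 345.0 11.3 [0.3913 0.2981 0.005 ]
421.5 230.0 326.5 11.0 [ 0.4079 -0.2774  0.005 ]
213.0 186.0 350.0 11.4 [0.5394 0.3451 0.005 ]
426.5 169.0 326.0 10.9 [ 0.5904 -0.2951  0.005 ]
248.6 80.8 296.0 25.0 [0.8615 0.2425 0.005 ]
390.0 77.3 472.0 24.4 [ 0.8722 -0.1884  0.005 ]
(400, 800, 3)
```

View pics/d.png

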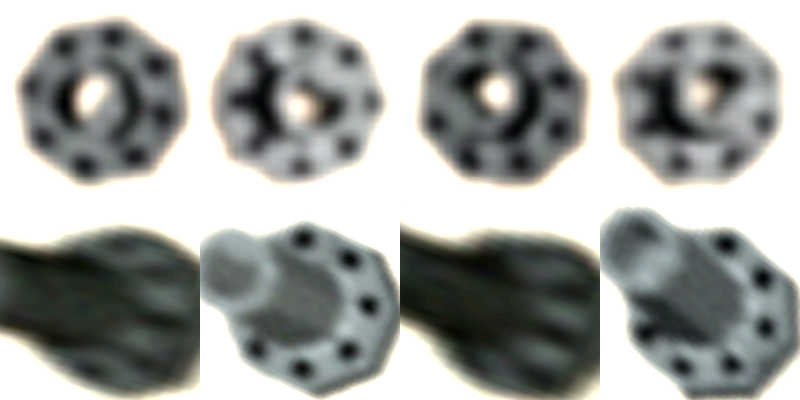

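Unequivocal rib not visible at this resolution. I'll settle each flat by showing the bore to the side camera after gripping. Next I measure the mixer: platform circle, knobs, posts and strips.

```bash
python3 - <<'E'
from h import *
T=np.load("top1.npz");S=np.load("side1.npz")
f=T["f"];K=T["K"];E=T["E"];f2=S["f"];K2=S["K"];E2=S["E"]
u=np.clip(f,0,255).astype(np.uint8); hsv=cv2.cvtColor(u,cv2.COLOR_RGB2HSV)
print("plat rgb",f[190,310].round(),"table",f[250,330].round())
rb=f[:,:,0]-f[:,:,2]
m=((rb<6)&(f.max(2)>105)).astype(np.uint8); m[:, :270]=0; m[:,386:]=0; m[:116]=0; m[228:]=0
m=cv2.morphologyEx(m,cv2.MORPH_CLOSE,np.ones((7,7)))
c=max(cv2.findContours(m,cv2.RETR_EXTERNAL,cv2.CHAIN_APPROX_NONE)[0],key=cv2.contourArea)
w=np.array([onz(K,E,(p[0][0],p[0][1]),0.045)[:2] for p in cv2.convexHull(c)]).astype(np.float32)
(e,ax,an)=cv2.fitEllipse((w*1000)); print("platform",e,ax)
# also algebraic in side
m2=((f2[:,:,0]-f2[:,:,2]<4)&(f2.max(2)>120)).astype(np.uint8); m2[:,:285]=0;m2[:,410:]=0;m2[:165]=0;m2[250:]=0
m2=cv2.morphologyEx(m2,cv2.MORPH_CLOSE,np.ones((9,9)))
c2=max(cv2.findContours(m2,cv2.RETR_EXTERNAL,cv2.CHAIN_APPROX_NONE)[0],key=cv2.contourArea)
print("side bbox",cv2.boundingRect(c2))
# knobs: dark blobs on platform top view
def blobs(f,thr,box):
    x0,y0,x1,y1=box; g=f.max(2)[y0:y1,x0:x1]; mm=(g<thr).astype(np.uint8)
    out=[]
    for c in cv2.findContours(mm,cv2.RETR_EXTERNAL,cv2.CHAIN_APPROX_NONE)[0]:
        a=cv2.contourArea(c)
        if a>12: M=cv2.moments(c); out.append((round(M['m10']/M['m00']+x0,2),round(M['m01']/M['m00']+y0,2),a,cv2.boundingRect(c+[x0,y0])))
    return out
for b in blobs(f,75,(278,125,378,220)): print("T",b, onz(K,E,b[:2],0.075).round(4))
for b in blobs(f2,75,(290,150,405,240)): print("S",b)
E
```

```text
plat rgb [124. 122. 123.] table [145. 137. 126.]
platform (583.468017578125, 3.9081101417541504) (295.44720458984375, 296.828857421875)
side bbox (293, 173, 110, 62)
T (328.02, 212.02, 85.5, (323, 207, 11, 11)) [4.581e-01 3.000e-04 7.500e-02]
T (283.65, 170.41, 91.5, (278, 165, 12, 12)) [0.577  0.1271 0.075 ]
T (369.78, 167.52, 98.0, (364, 162, 12, 12)) [ 0.5853 -0.119   0.075 ]
S (371.16, 218.24, 161.5, (365, 210, 13, 18))
S (304.72, 204.97, 129.0, (300, 197, 11, 17))
S (346.07, 199.64, 46.0, (340, 196, 14, 7))
S (343.19, 184.05, 20.0, (341, 180, 5, 9))
S (326.87, 172.75, 95.5, (323, 166, 9, 15))
S (292.89, 159.93, 71.0, (290, 151, 9, 16))
```

```bash
python3 - <<'E'
from h import *
T=np.load("top1.npz");S=np.load("side1.npz")
f=T["f"];K=T["K"];E=T["E"];f2=S["f"];K2=S["K"];E2=S["E"]
# upsample & circle from mask
def blob(f,c,h,thr,op,s=6):
    x0,y0=c[0]-h,c[1]-h; g=f.max(2)[y0:y0+2*h,x0:x0+2*h].astype(np.float32)
    g=cv2.resize(g,None,fx=s,fy=s,interpolation=cv2.INTER_CUBIC)
    m=cv2.morphologyEx((g<thr).astype(np.uint8),cv2.MORPH_CLOSE,np.ones((15,15)))
    m=cv2.morphologyEx(m,cv2.MORPH_OPEN,cv2.getStructuringElement(cv2.MORPH_ELLIPSE,(op,op)))
    cc=max(cv2.findContours(m,cv2.RETR_EXTERNAL,cv2.CHAIN_APPROX_NONE)[0],key=cv2.contourArea)
    M=cv2.moments(cc);x,y,w,hh=cv2.boundingRect(cc)
    to=lambda a,b:((a+.5)/s-.5+x0,(b+.5)/s-.5+y0)
    return to(M['m10']/M['m00'],M['m01']/M['m00']),to(x,y),(w/s,hh/s)
P=[]
for ct,cs in(((328,212),(371,218)),((284,170),(327,172)),((370,168),(305,205))):
    a=blob(f,ct,12,70,41); b=blob(f2,cs,14,85,31)
    p,e=tri(K,E,a[0],K2,E2,b[0]); P.append(p)
    print(np.round(a[0],2),np.round(a[2],1),np.round(b[0],2),np.round(b[2],1),"tri",p.round(4),"gap",round(e,4),"z75:",onz(K,E,a[0],.072).round(4))
P=np.array(P); print(np.linalg.norm(P[1]-P[2]))
E
```

```text
[328.12 212.  ] [11.3 11.2] [371.16 218.58] [13.2 19.2] tri [ 0.5343 -0.0428  0.0298] gap 0.1711 z75: [4.583e-01 1.000e-04 7.200e-02]
[283.61 170.36] [11.8 11.3] [326.75 173.41] [10.  15.8] tri [0.5783 0.1285 0.0632] gap 0.0009 z75: [0.5776 0.1275 0.072 ]
[369.84 167.47] [12.2 11.8] [304.93 205.57] [12.2 19.2] tri [ 0.5027 -0.0949  0.1314] gap 0.1529 z75: [ 0.5858 -0.1194  0.072 ]
0.24550338558107615
```

```bash
cat > meas.py <<'E'
from h import *
def blob(f,c,h,thr,op,s=6):
    x0,y0=c[0]-h,c[1]-h; g=f.max(2)[y0:y0+2*h,x0:x0+2*h].astype(np.float32)
    g=cv2.resize(g,None,fx=s,fy=s,interpolation=cv2.INTER_CUBIC)
    m=cv2.morphologyEx((g<thr).astype(np.uint8),cv2.MORPH_CLOSE,np.ones((15,15)))
    m=cv2.morphologyEx(m,cv2.MORPH_OPEN,cv2.getStructuringElement(cv2.MORPH_ELLIPSE,(op,op)))
    cc=max(cv2.findContours(m,cv2.RETR_EXTERNAL,cv2.CHAIN_APPROX_NONE)[0],key=cv2.contourArea)
    M=cv2.moments(cc);x,y,w,hh=cv2.boundingRect(cc)
    to=lambda a,b:((a+.5)/s-.5+x0,(b+.5)/s-.5+y0)
    return to(M['m10']/M['m00'],M['m01']/M['m00']),to(x,y),(w/s,hh/s)
E
python3 - <<'E'
from meas import *
T=np.load("top1.npz");S=np.load("side1.npz")
f=T["f"];K=T["K"];E=T["E"];f2=S["f"];K2=S["K"];E2=S["E"]
P=[]
for ct,cs in(((328,212),(305,205)),((284,170),(327,172)),((370,168),(371,218))):
    a=blob(f,ct,12,70,41); b=blob(f2,cs,14,85,31)
    p,e=tri(K,E,a[0],K2,E2,b[0]); P.append(p)
    print("tri",p.round(4),"gap",round(e,4))
P=np.array(P); print(np.linalg.norm(P[1]-P[2]))
# strips: rectified z=.045 map 0.5mm/px, window 320mm about (.582,.002)
c0=np.array([.582,.002]);px=.0005;h=320
def rect(d,c,z,h,px):
    src=[];dst=[]
    for sx,sy in((-1,-1),(1,-1),(1,1),(-1,1)):
        src.append(proj(d["K"],d["E"],[c[0]+sx*h*px,c[1]+sy*h*px,z]));dst.append([h-sy*h,h-sx*h])
    H=cv2.getPerspectiveTransform(np.float32(src),np.float32(dst))
    return cv2.warpPerspective(d["f"].astype(np.float32),H,(2*h,2*h),flags=cv2.INTER_CUBIC)
res=[]
for nm,d,thr in(("top",T,105),("side",S,135)):
    R=rect(d,c0,.045,h,px); g=R.max(2); 
    ld=cv2.GaussianBlur(g,(0,0),20)-cv2.GaussianBlur(g,(0,0),2)
    m=(ld>14).astype(np.uint8)
    vis=np.clip(R*1.5,0,255).astype(np.uint8)[:,:,::-1].copy()
    for c in cv2.findContours(m,cv2.RETR_EXTERNAL,cv2.CHAIN_APPROX_NONE)[0]:
        a=cv2.contourArea(c)
        if a<150: continue
        M=cv2.moments(c); x,y=M['m10']/M['m00'],M['m01']/M['m00']
        rr=np.hypot(x-h,y-h)*px
        if .05<rr<.115:
            print(nm,"blob",a,(c0+[(h-y)*px,(h-x)*px]).round(4)); cv2.drawContours(vis,[c],-1,(0,0,255),1)
    cv2.imwrite(f"pics/e_{nm}.png",cv2.resize(vis,(600,600)))
E
```

```text
tri [4.583e-01 2.000e-04 6.300e-02] gap 0.0009
tri [0.5783 0.1285 0.0632] gap 0.0009
tri [ 0.587  -0.1201  0.0628] gap 0.0002
0.24875634049647627
top blob 1675.0 [0.5133 0.0672]
top blob 1732.5 [ 0.535  -0.0609]
top blob 1885.5 [ 0.6415 -0.0468]
top blob 1844.5 [0.6496 0.0604]
side blob 1818.0 [0.5297 0.0767]
side blob 2416.5 [ 0.5327 -0.0492]
side blob 1897.0 [0.6093 0.0868]
side blob 7354.5 [ 0.6024 -0.0943]
side blob 329.5 [ 0.6282 -0.0318]
side blob 1637.0 [0.6433 0.0801]
side blob 221.0 [0.6637 0.0443]
side blob 2119.0 [ 0.6541 -0.0418]
```

View pics/e_top.png

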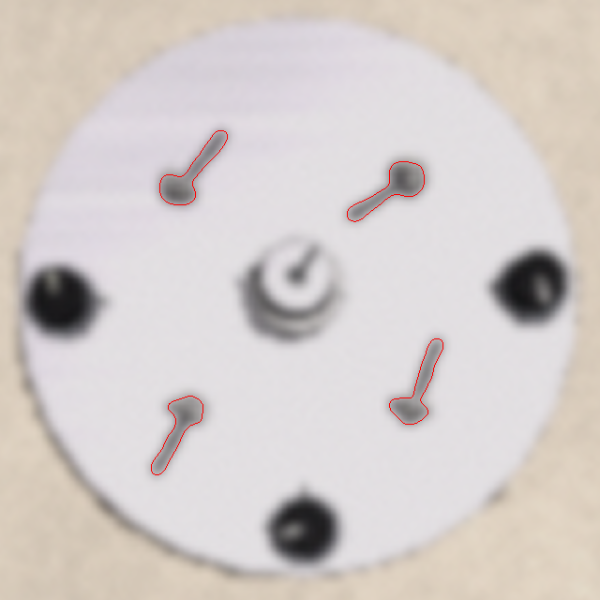

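View pics/e_side.png

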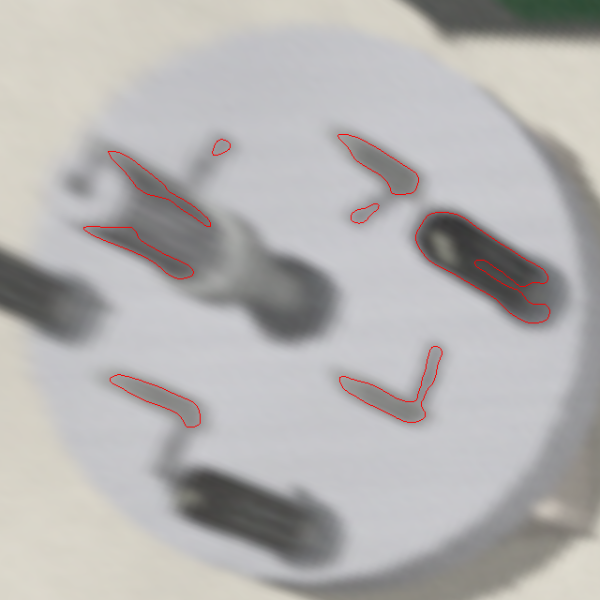

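```bash
python3 - <<'E'
from meas import *
T=np.load("top1.npz");S=np.load("side1.npz")
c=np.array([.583,.004]);ps=np.radians(2.0);Rm=np.array([[np.cos(ps),-np.sin(ps)],[np.sin(ps),np.cos(ps)]])
def rect(d,c,z,h,px):
    src=[];dst=[]
    for sx,sy in((-1,-1),(1,-1),(1,1),(-1,1)):
        src.append(proj(d["K"],d["E"],[c[0]+sx*h*px,c[1]+sy*h*px,z]));dst.append([h-sy*h,h-sx*h])
    H=cv2.getPerspectiveTransform(np.float32(src),np.float32(dst))
    return cv2.warpPerspective(d["f"].astype(np.float32),H,(2*h,2*h),flags=cv2.INTER_CUBIC)
guess={(1,1):(45,-43),(1,-1):(-34,57),(-1,-1):(68,-27),(-1,1):(-62,32)}
for s,g in guess.items():
    foot=c+Rm@(np.array(s)*.06); ga=np.arctan2(g[1],g[0])
    line=[]
    for nm,d in(("top",T),("side",S)):
        g_=rect(d,foot,.045,200,.0004).max(2); ld=cv2.GaussianBlur(g_,(0,0),30)-g_
        pts=[]
        for r_ in np.arange(14,40,1.0):
            # cross profile
            t=np.arange(-7,7.01,.25); X=r_*np.cos(ga)-t*np.sin(ga);Y=r_*np.sin(ga)+t*np.cos(ga)
            v=cv2.remap(ld,(200-Y/.4).astype(np.float32)[None],(200-X/.4).astype(np.float32)[None],cv2.INTER_LINEAR)[0]
            w=np.clip(v-np.percentile(v,40),0,None); pts.append((r_,(w*t).sum()/w.sum(),v.max()))
        pts=np.array(pts); k=pts[:,2]>10
        if k.sum()<6: print(s,nm,"few");continue
        b=np.polyfit(pts[k,0],pts[k,1],1); res=np.std(pts[k,1]-np.polyval(b,pts[k,0]))
        print(s,foot.round(4),nm,"ang",round(np.degrees(ga+np.arctan(b[0])),1),"offset",round(b[1],2),"res",round(res,2),"r",pts[k,0].min(),pts[k,0].max())
E
```

```text
(1, 1) [0.6409 0.0661] top ang -39.8 offset 1.16 res 0.08 r 14.0 39.0
(1, 1) [0.6409 0.0661] side ang -45.3 offset 0.59 res 0.5 r 14.0 38.0
(1, -1) [ 0.6451 -0.0539] top ang 122.4 offset -0.14 res 0.09 r 14.0 36.0
(1, -1) [ 0.6451 -0.0539] side ang 119.8 offset 3.4 res 0.32 r 14.0 36.0
(-1, -1) [ 0.5251 -0.0581] top ang -20.8 offset 0.13 res 0.22 r 14.0 39.0
(-1, -1) [ 0.5251 -0.0581] side ang -16.4 offset -3.52 res 0.18 r 14.0 36.0
(-1, 1) [0.5209 0.0619] top ang 150.5 offset -0.13 res 0.12 r 14.0 37.0
(-1, 1) [0.5209 0.0619] side ang 163.5 offset -2.81 res 0.52 r 14.0 36.0
```

```bash
cat >> h.py <<'E'
def Rd(a):
    a=np.radians(a); return np.array([[np.cos(a),0,-np.sin(a)],[np.sin(a),0,np.cos(a)],[0,-1,0]])
def st(tag=""):
    o=r.get_obs(); R=np.array(o["tool_rot"])
    print(tag,"t=%.1f"%o["time"],"p",np.round(o["ee_pos"],4),"a=%.1f"%np.degrees(np.arctan2(R[1,0],R[0,0])),"gap=%.4f"%o["finger_gap"],"F",np.round(o["wrist_force"],1),"M",np.round(o["ft_torque"],3),"q6=%.0f"%o["joints"][5]); return o
def turn(total,step,lim,base,ref):
    """clockwise by q6 increase in steps until |Mz-ref|>lim"""
    done=0; 
    while done<total-1e-6:
        d=min(step,total-done); q=list(r.get_obs()["joints"]) if done==0 else q
        q[5]+=d; r.movej(q); done+=d; o=r.get_obs(); mz=o["ft_torque"][2]-ref
        print("%d:%.3f"%(done,mz),end=" ")
        if abs(mz)>lim: print("STOP"); return done,True
    print(); return done,False
E
python3 - <<'E'
from h import *
r.reach([.458,0,.16],Rd(75)); st("above")
r.movel([.458,0,.053],rate=.15); o=st("down")
r.close_gripper(30); o=st("closed"); ref=o["ft_torque"][2]
q=list(o["joints"]); print(np.round(q,1))
q[5]+=15; r.movej(q); o=st("t15"); print(o["ft_torque"][2]-ref)
E
```

```text
above t=5.1 p [0.4582 0.0007 0.1602] a=75.1 gap=0.0854 F [ 1.   0.9 -0.1] M [-0.053 -0.017  0.036] q6=-82
down t=6.0 p [4.588e-01 1.000e-04 5.390e-02] a=75.0 gap=0.0857 F [0.7 0.2 0.2] M [-0.012  0.037  0.02 ] q6=-82
closed t=6.5 p [0.4585 0.0005 0.0537] a=75.0 gap=0.0290 F [-0.5  2.3  3.2] M [ 0.34   0.121 -0.03 ] q6=-82
[-7.100e+00 -5.000e-01  1.051e+02  1.000e-01  7.540e+01 -8.210e+01]
t15 t=6.9 p [0.4586 0.0008 0.0537] a=60.2 gap=0.0290 F [0.6 3.6 0.6] M [ 0.382 -0.078 -0.088] q6=-67
-0.058351127921575804
```

```bash
python3 - <<'E'
from h import *
d=turn(125,12,0.25,0,0.0); st("end")
E
```

```text
12:-0.010 24:-0.074 36:-0.021 48:-0.073 60:-0.047 72:-0.074 84:-0.082 96:-0.055 108:0.055 120:-0.022 125:0.309 STOP
end t=10.3 p [ 4.588e-01 -2.000e-04  5.390e-02] a=-64.5 gap=0.0293 F [ 3.3 -5.2 -0.7] M [-0.627 -0.574  0.309] q6=57
```

```bash
cat >> h.py <<'E'
def pic(n,x,y,w,h,s,name,k=4,gain=1.6):
    f,K,E=grab(n,k); c=np.clip(f[y:y+h,x:x+w,::-1]*gain,0,255).astype(np.uint8)
    cv2.imwrite(f"pics/{name}.png",cv2.resize(c,None,fx=s,fy=s,interpolation=cv2.INTER_CUBIC)); return f,K,E
E
python3 - <<'E'
from h import *
for i in range(4): o=r.get_obs(); print(np.round(o["ft_torque"],3)); r.sleep(.05)
r.open(); r.movel([.458,0,.14],rate=.3); st()
# clear the view toward left knob
r.reach([.577,.128,.16],Rd(75)); st()
pic("top",270,112,116,116,5,"f_mix"); pic("side",280,150,140,110,5,"f_smix")
E
```

```text
[-0.627 -0.574  0.309]
[-0.541 -0.532  0.409]
[-0.678 -0.515  0.415]
[-0.641 -0.562  0.393]
 t=11.5 p [ 4.589e-01 -1.000e-04  1.417e-01] a=-64.8 gap=0.0855 F [-0.3  0.6 -0.6] M [ 0.018 -0.007  0.02 ] q6=58
 t=13.4 p [0.5766 0.1278 0.1594] a=75.0 gap=0.0851 F [ 0.6 -1.2 -0.6] M [ 0.02   0.036 -0.019] q6=-68
```

View pics/f_mix.png

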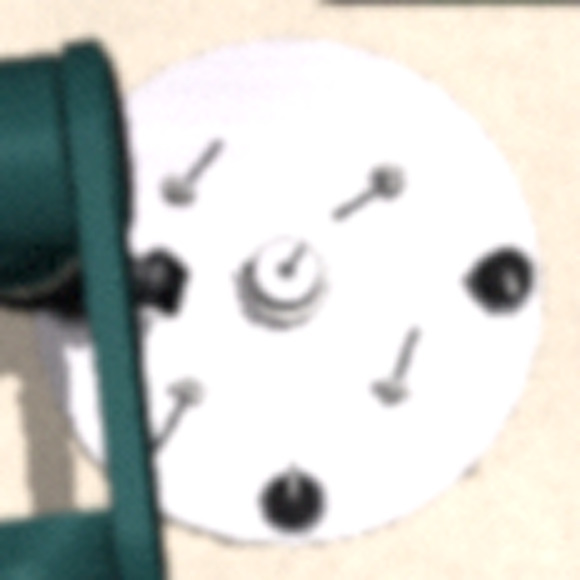

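View pics/f_smix.png

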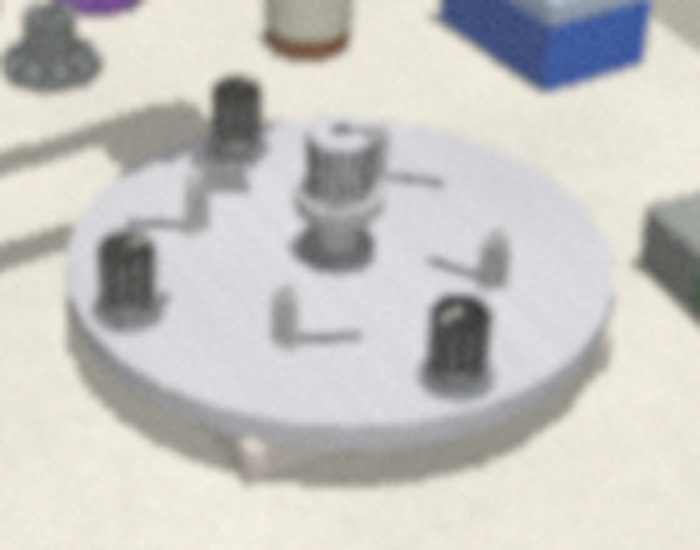

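```bash
python3 - <<'E'
from h import *
def bolt(x,y):
    r.movel([x,y,.053],rate=.2); r.close_gripper(30); st("closed")
    res=turn(150,15,0.25,0,0.0); print(res); st("end"); 
    if res[1]:
        q=list(r.get_obs()["joints"]); q[5]+=5; r.movej(q); st("extra")
    r.open(); r.movel([x,y,.15],rate=.3)
bolt(.577,.1285)
r.reach([.587,-.1205,.15],Rd(75)); 
bolt(.587,-.1205)
r.reach([.45,-.25,.25],Rd(75)); st()
pic("top",270,112,116,116,5,"g_mix")
E
```

```text
closed t=15.0 p [0.5779 0.1299 0.0544] a=75.0 gap=0.0292 F [0.6 4.6 3.7] M [ 0.712 -0.046  0.012] q6=-68
15:-0.041 30:-0.002 45:-0.016 60:0.005 75:-0.038 90:-0.044 105:-0.021 120:0.012 135:0.196 150:0.114 
(150, False)
end t=18.6 p [0.5784 0.1287 0.0546] a=-74.7 gap=0.0292 F [ 3.3 -2.   1.4] M [-0.393 -0.505  0.114] q6=82
closed t=23.4 p [ 0.5876 -0.1204  0.0541] a=75.0 gap=0.0295 F [-0.5  1.6  4.6] M [ 0.181  0.091 -0.04 ] q6=-92
15:-0.052 30:-0.032 45:0.010 60:-0.057 75:-0.085 90:-0.078 105:-0.044 120:-0.100 135:0.196 150:-0.032 
(150, False)
end t=27.0 p [ 0.5873 -0.1211  0.0542] a=-74.7 gap=0.0291 F [ 1.3 -1.2  0.8] M [-0.22  -0.15  -0.032] q6=58
 t=30.6 p [ 0.45   -0.2499  0.2496] a=75.0 gap=0.0855 F [-0.3 -0.  -0.3] M [-0.01  -0.014  0.038] q6=-110
```

View pics/g_mix.png

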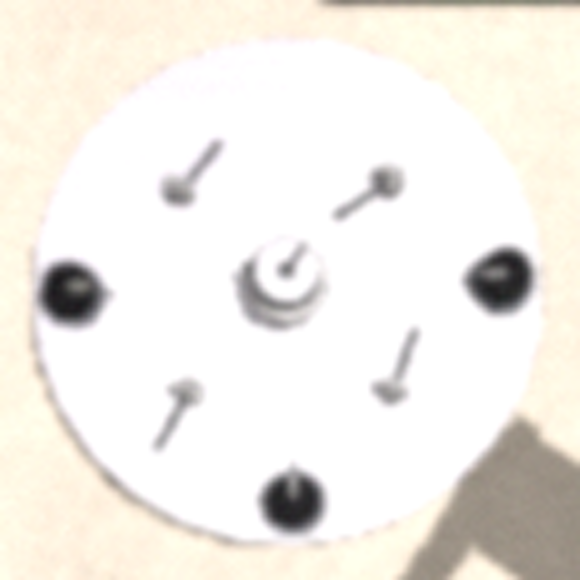

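```bash
python3 - <<'E'
from h import *
f,K,E=grab("top",10); A=[]
for n,(x,y) in zip("FLR",((328,212),(284,170),(370,168))):
    c=np.clip(f[y-10:y+10,x-10:x+10,::-1]*2,0,255).astype(np.uint8)
    A.append(cv2.resize(c,(260,260),interpolation=cv2.INTER_CUBIC))
cv2.imwrite("pics/h.png",np.hstack(A))
E
```

```text
(no output)
```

View pics/h.png

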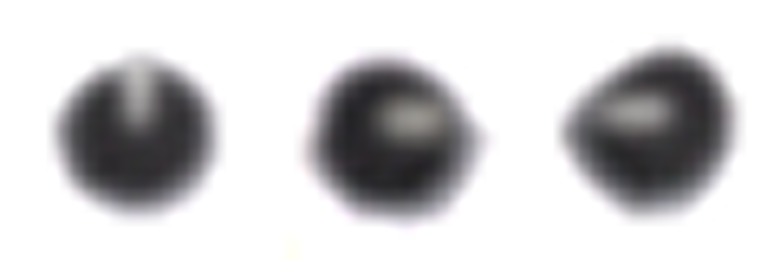

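```bash
python3 - <<'E'
from h import *
f,K,E=grab("top",10)
c=np.array([.583,.004])
for n,(x,y) in zip("FLR",((328,212),(284,170),(370,168))):
    g=f.mean(2)[y-7:y+7,x-7:x+7]; g=cv2.resize(g.astype(np.float32),None,fx=8,fy=8,interpolation=cv2.INTER_CUBIC)
    yy,xx=np.mgrid[:g.shape[0],:g.shape[1]]
    core=np.hypot(xx-g.shape[1]/2,yy-g.shape[0]/2)<34
    w=np.where(core,np.clip(g-np.percentile(g[core],60),0,None),0)
    m=(w>.35*w.max()).astype(np.uint8); N,L,S_,C=cv2.connectedComponentsWithStats(m); k=1+np.argmax(S_[1:,4])
    w=w*(L==k); mx,my=(w*xx).sum()/w.sum(),(w*yy).sum()/w.sum()
    cov=np.cov(np.vstack([xx.ravel(),yy.ravel()]),aweights=w.ravel()); ev,V=np.linalg.eigh(cov); v=V[:,1]
    p0=onz(K,E,((mx)/8+x-7-.44,(my)/8+y-7-.44),.087); p1=onz(K,E,((mx+10*v[0])/8+x-7-.44,(my+10*v[1])/8+y-7-.44),.087)
    d=(p1-p0)[:2]; t=c-p0[:2]; d*=np.sign(d@t)
    print(n,p0.round(4),"line",np.degrees(np.arctan2(d[1],d[0])).round(1),"to centre",np.degrees(np.arctan2(t[1],t[0])).round(1),np.sqrt(ev).round(1))
E
```

```text
F [4.665e-01 1.000e-04 8.700e-02] line 15.8 to centre 1.9 [5.8 7.8]
L [0.5806 0.1208 0.087 ] line -83.3 to centre -88.8 [6.2 9.1]
R [ 0.5877 -0.1139  0.087 ] line 88.2 to centre 92.3 [ 5.4 10.6]
```

```bash
python3 - <<'E'
from h import *
def bolt(x,y):
    r.reach([x,y,.13],Rd(20)); r.movel([x,y,.053],rate=.25); r.close_gripper(60); st("closed")
    res=turn(45,7.5,0.4,0,0.0); print(res); st("end"); 
    r.open(); r.movel([x,y,.13],rate=.3)
bolt(.5874,-.1209)
bolt(.5784,.1289); st()
r.reach([.45,.25,.2],Rd(20)); f,K,E=grab("top",10); A=[]; st()
for n,(x,y) in zip("FLR",((328,212),(284,170),(370,168))):
    c=np.clip(f[y-10:y+10,x-10:x+10,::-1]*2,0,255).astype(np.uint8)
    A.append(cv2.resize(c,(260,260),interpolation=cv2.INTER_CUBIC))
cv2.imwrite("pics/i.png",np.hstack(A))
E
```

```text
closed t=34.0 p [ 0.5889 -0.1209  0.0547] a=20.0 gap=0.0283 F [0.6 1.5 4.9] M [ 0.194 -0.214 -0.082] q6=-37
7:0.693 STOP
(7.5, True)
end t=34.2 p [ 0.5888 -0.1209  0.0549] a=12.7 gap=0.0283 F [1.  0.1 1.4] M [-0.009  0.098  0.693] q6=-30
closed t=37.2 p [0.5804 0.1294 0.055 ] a=20.0 gap=0.0288 F [3.9 1.9 4.6] M [ 0.207 -0.467  0.005] q6=-13
7:0.735 STOP
(7.5, True)
end t=37.5 p [0.5805 0.1295 0.0551] a=12.8 gap=0.0286 F [ 1.2 -0.3  1.5] M [ 0.005 -0.287  0.735] q6=-6
 t=38.5 p [0.5797 0.1291 0.1327] a=12.5 gap=0.0852 F [ 0.5  0.2 -1.2] M [-0.015  0.021  0.064] q6=-5
 t=39.7 p [0.4502 0.2497 0.1998] a=20.0 gap=0.0854 F [0.4 0.4 0.7] M [ 0.043 -0.03   0.021] q6=3
```

View pics/i.png

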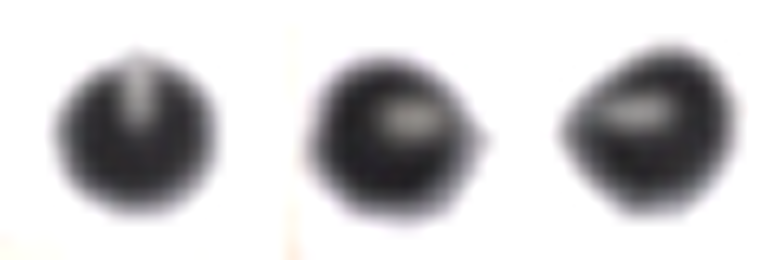

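```bash
cat >> meas.py <<'E'
def rect(f,K,E,c,z,h,px):
    src=[];dst=[]
    for sx,sy in((-1,-1),(1,-1),(1,1),(-1,1)):
        src.append(proj(K,E,[c[0]+sx*h*px,c[1]+sy*h*px,z]));dst.append([h-sy*h,h-sx*h])
    H=cv2.getPerspectiveTransform(np.float32(src),np.float32(dst))
    return cv2.warpPerspective(f.astype(np.float32),H,(2*h,2*h),flags=cv2.INTER_CUBIC)
def carriers(f,K,E):
    g=f.mean(2); m=((g<85)&((f.max(2)-f.min(2))<25)).astype(np.uint8); m=cv2.morphologyEx(m,cv2.MORPH_CLOSE,np.ones((5,5)))
    out=[]
    for c in cv2.findContours(m,cv2.RETR_EXTERNAL,cv2.CHAIN_APPROX_NONE)[0]:
        a=cv2.contourArea(c); (x,y),rad=cv2.minEnclosingCircle(c)
        if not(250<a<480 and rad<14): continue
        M=cv2.moments(c); u=(M['m10']/M['m00'],M['m01']/M['m00']); p=onz(K,E,u,.005)[:2]
        R=rect(f,K,E,p,.010,100,.0004).mean(2)
        th=np.radians(np.arange(360)); ph=0; bd=0
        prof=np.zeros(360)
        for rr in(24,25,26,27):
            X=rr*np.cos(th)/.4;Y=rr*np.sin(th)/.4
            prof+=cv2.remap(R,(100-Y).astype(np.float32)[None],(100-X).astype(np.float32)[None],cv2.INTER_LINEAR)[0]
        q=(prof*np.exp(-8j*th)).sum(); bright=np.degrees(np.angle(q.conj()) if 0 else -np.angle(q))/8 # brightest between holes = side dir
        out.append((p,bright%45,abs(q)/1e3,u))
    return out
E
python3 - <<'E'
from meas import *
D=np.load("top1.npz")
for o in carriers(D["f"],D["K"],D["E"]): print(o[0].round(4),"side dir mod45",round(o[1],1),o[2].round(1),np.round(o[3],1))
D=np.load("side1.npz"); cam=D["E"][:3,3]; print(cam.round(3))
q0=r.get_obs()["joints"]
for tcp in([.35,-.3,.35],[.35,-.35,.4],[.3,-.3,.4],[.4,-.25,.4],[.3,-.4,.45],[.35,-.35,.3]):
    tcp=np.array(tcp); d=cam-tcp; D_=np.linalg.norm(d); d/=D_
    res=[]
    for roll in range(0,360,30):
        s=np.cross(d,[0,0,1.]);s/=np.linalg.norm(s);t=np.cross(s,d); x=np.cos(np.radians(roll))*s+np.sin(np.radians(roll))*t
        q=r.ik(list(tcp),np.stack([x,d,np.cross(x,d)],1))
        if q is not None: res.append((roll,np.round(q).tolist()))
    print(tcp,round(D_,2),len(res),res[:2])
E
```

```text
[0.3912 0.298 ] side dir mod45 10.1 9.1 [227.9 235.6]
[ 0.4077 -0.2767] side dir mod45 21.7 10.6 [421.3 230.1]
[0.5386 0.3451] side dir mod45 41.5 8.6 [213.  186.3]
[ 0.5896 -0.2959] side dir mod45 2.9 9.7 [426.8 169.3]
[ 0.157 -0.812  0.662]
[ 0.35 -0.3   0.35] 0.63 0 []
[ 0.35 -0.35  0.4 ] 0.57 0 []
[ 0.3 -0.3  0.4] 0.59 0 []
[ 0.4  -0.25  0.4 ] 0.67 0 []
[ 0.3  -0.4   0.45] 0.48 0 []
[ 0.35 -0.35  0.3 ] 0.62 0 []
```

```bash
python3 - <<'E'
from h import *
cam=np.array([.157,-.812,.662])
rng=[(-177,177),(-43,116),(16,146),(-61,241),(10,152),(-147,147)]
best=[]
for tcp in([.35,-.3,.3],[.3,-.3,.4],[.3,-.4,.4],[.2,-.45,.4],[.45,-.2,.4],[.4,0,.4],[.2,-.4,.3]):
  for az in range(-180,180,45):
    for el in(-60,-40,-20,0,20):
      a,e=np.radians(az),np.radians(el); d=np.array([np.cos(e)*np.cos(a),np.cos(e)*np.sin(a),np.sin(e)])
      v=cam-np.array(tcp); dist=np.linalg.norm(v); cs=v@d/dist
      if cs<.5: continue
      n=[]
      for roll in range(0,360,45):
        s=np.cross(d,[0,0,1.]);s/=np.linalg.norm(s);t=np.cross(s,d); x=np.cos(np.radians(roll))*s+np.sin(np.radians(roll))*t
        q=r.ik(tcp,np.stack([x,d,np.cross(x,d)],1))
        if q is not None: n.append(roll)
      if n: best.append((round(cs,2),tcp,az,el,round(dist,2),n))
best.sort(key=lambda b:-b[0]); 
for b in best[:15]: print(b)
print(len(best))
E
```

```text
(np.float64(0.96), [0.2, -0.45, 0.4], -90, 20, np.float64(0.45), [0, 90, 135, 180, 225, 270, 315])
(np.float64(0.94), [0.3, -0.4, 0.4], -90, 20, np.float64(0.51), [0, 90, 135, 180, 225, 270, 315])
(np.float64(0.93), [0.2, -0.4, 0.3], -90, 20, np.float64(0.55), [0, 90, 135, 180, 225, 270, 315])
(np.float64(0.69), [0.4, 0, 0.4], -135, -20, np.float64(0.89), [90, 135, 180, 225, 270, 315])
(np.float64(0.67), [0.2, -0.45, 0.4], -45, 20, np.float64(0.45), [0, 45, 90, 225, 270, 315])
(np.float64(0.56), [0.2, -0.45, 0.4], -90, -20, np.float64(0.45), [0, 45, 90, 135, 180, 225, 270])
(np.float64(0.53), [0.3, -0.4, 0.4], -45, 20, np.float64(0.51), [0, 45, 90, 180, 225, 270, 315])
(np.float64(0.51), [0.4, 0, 0.4], -90, -40, np.float64(0.89), [45, 90, 135, 180, 225, 270, 315])
(np.float64(0.5), [0.2, -0.45, 0.4], -45, 0, np.float64(0.45), [0, 45, 90, 135, 225, 270, 315])
9
```

```bash
python3 - <<'E'
from meas import *
D=np.load("side1.npz");K,E=D["K"],D["E"]
# hub-top centres in side crops (crop px -> image px)
def im(cx,cy,u,v): return (cx-20+u/7.5,cy-20+v/7.5)
pts={"B":im(290,158,148,103),"A":im(252,174,442-300,100),"D":im(410,280,165,372-300),"C":im(332,299,452-300,372-300)}
car={"A":(.3912,.298),"B":(.5386,.3451),"C":(.4077,-.2767),"D":(.5896,-.2959)}
T=np.load("top1.npz")
for k in pts:
    # height where side ray passes nearest the vertical axis at car xy
    o,d=ray(K,E,pts[k]); n=np.array([car[k][0],car[k][1]])-o[:2]; t=(n@d[:2])/(d[:2]@d[:2]); p=o+t*d
    print(k,np.round(pts[k],1),"height",p[2].round(4),"lateral miss",np.linalg.norm(p[:2]-car[k]).round(4))
E
```

```text
B [289.7 151.7] height 0.0428 lateral miss 0.0001
A [250.9 167.3] height 0.0414 lateral miss 0.0004
D [412.  269.6] height 0.0433 lateral miss 0.0003
C [332.3 288.6] height 0.0431 lateral miss 0.0006
```

```bash
cat > act.py <<'E'
from meas import *
cam=np.array([.157,-.812,.662])
def pick(p,a,z=.013,F=60):
    r.reach([p[0],p[1],.10],Rd(a)); r.movel([p[0],p[1],z],rate=.15); r.close_gripper(F); o=st("grip")
    r.movel([p[0],p[1],.12],rate=.25); return st("lift")
def viewpose():
    tcp=[.3,-.4,.4]; e=np.radians(20); d=np.array([0,-np.cos(e),np.sin(e)])
    q0=np.array(r.get_obs()["joints"]); best=None
    for roll in range(0,360,15):
        s=np.cross(d,[0,0,1.]);s/=np.linalg.norm(s);t=np.cross(s,d); x=np.cos(np.radians(roll))*s+np.sin(np.radians(roll))*t
        R=np.stack([x,d,np.cross(x,d)],1); q=r.ik(tcp,R)
        if q is None: continue
        c=np.abs(np.array(q)-q0).max()
        if best is None or c<best[0]: best=(c,q,roll)
    return best
def look(name,k=4,fwd=.015):
    f,K,E=grab("side",k); o=r.get_obs(); R=np.array(o["tool_rot"]); t=np.array(o["ee_pos"])
    C=t+fwd*R[:,1]; h=100;px=.0004; src=[];dst=[]
    # image right = tool +x, image up = tool +z  (seen from camera may be mirrored)
    for sx,sz in((-1,-1),(1,-1),(1,1),(-1,1)):
        src.append(proj(K,E,C+sx*h*px*R[:,0]+sz*h*px*R[:,2])); dst.append([h+sx*h,h-sz*h])
    H=cv2.getPerspectiveTransform(np.float32(src),np.float32(dst))
    W=cv2.warpPerspective(f.astype(np.float32),H,(2*h,2*h),flags=cv2.INTER_CUBIC)
    u=proj(K,E,C).astype(int); x0,y0=max(0,u[0]-50),max(0,u[1]-50)
    c=cv2.resize(f[y0:y0+100,x0:x0+100].astype(np.float32),(500,500),interpolation=cv2.INTER_CUBIC)
    im=np.hstack([c,cv2.copyMakeBorder(cv2.resize(W,(300,300)),0,200,0,0,cv2.BORDER_CONSTANT)])
    cv2.imwrite(f"pics/{name}.png",np.clip(im[:,:,::-1]*1.6,0,255).astype(np.uint8)); return W
E
python3 - <<'E'
from act import *
o=pick((.4077,-.2767),21.7); print(np.round(o["joints"],0)); b=viewpose(); print(b[0],np.round(b[1]),b[2])
E
```

```text
grip t=42.9 p [ 0.4083 -0.2772  0.0139] a=21.7 gap=0.0331 F [0.2 0.4 3. ] M [-0.028  0.048 -0.002] q6=-62
lift t=43.5 p [ 0.407  -0.2761  0.1186] a=21.7 gap=0.0330 F [-0.8 -0.2 -2.2] M [-0.007  0.03   0.009] q6=-62
[-41.   1.  96.  -0.  83. -62.]
239.21206331870795 [ -28.  -13.  128.  239.   75. -146.] 0
```

```bash
python3 - <<'E'
from act import *
q0=np.array(r.get_obs()["joints"]); out=[]
for rad in(.4,.5):
  for zz in(.25,.35,.45):
    for az in(-90,-79,-70,-55):
      for el in(-20,-35,0,20):
        a,e=np.radians(az),np.radians(el); tcp=np.array([rad*np.cos(a),rad*np.sin(a),zz]); d=np.array([np.cos(e)*np.cos(a),np.cos(e)*np.sin(a),np.sin(e)])
        v=cam-tcp; cs=v@d/np.linalg.norm(v); pv=proj(*[np.load("side1.npz")[k] for k in"KE"],tcp)
        if cs<.45 or not(40<pv[0]<600 and 40<pv[1]<360): continue
        for roll in range(0,360,15):
          s=np.cross(d,[0,0,1.]);s/=np.linalg.norm(s);t=np.cross(s,d); x=np.cos(np.radians(roll))*s+np.sin(np.radians(roll))*t
          q=r.ik(list(tcp),np.stack([x,d,np.cross(x,d)],1))
          if q is not None: out.append((np.abs(np.array(q)-q0).max().round(),cs.round(2),rad,zz,az,el,roll,np.round(q).tolist(),pv.round()))
out.sort(key=lambda b:b[0]-60*b[1])
for b in out[:10]: print(b)
E
```

```text
(np.float64(147.0), np.float64(0.97), 0.5, 0.45, -79, 20, 0, [-96.0, -42.0, 138.0, 147.0, 30.0, -55.0], array([109., 231.]))
(np.float64(147.0), np.float64(0.97), 0.5, 0.45, -79, 20, 15, [-96.0, -42.0, 138.0, 147.0, 30.0, -70.0], array([109., 231.]))
(np.float64(147.0), np.float64(0.97), 0.5, 0.45, -79, 20, 30, [-96.0, -42.0, 138.0, 147.0, 30.0, -85.0], array([109., 231.]))
(np.float64(147.0), np.float64(0.97), 0.5, 0.45, -79, 20, 45, [-96.0, -42.0, 138.0, 147.0, 30.0, -100.0], array([109., 231.]))
(np.float64(147.0), np.float64(0.97), 0.5, 0.45, -79, 20, 60, [-96.0, -42.0, 138.0, 147.0, 30.0, -115.0], array([109., 231.]))
(np.float64(147.0), np.float64(0.97), 0.5, 0.45, -79, 20, 75, [-96.0, -42.0, 138.0, 147.0, 30.0, -130.0], array([109., 231.]))
(np.float64(147.0), np.float64(0.97), 0.5, 0.45, -79, 20, 90, [-96.0, -42.0, 138.0, 147.0, 30.0, -145.0], array([109., 231.]))
(np.float64(147.0), np.float64(0.97), 0.5, 0.45, -79, 20, 225, [-96.0, -42.0, 138.0, 147.0, 30.0, 80.0], array([109., 231.]))
(np.float64(147.0), np.float64(0.97), 0.5, 0.45, -79, 20, 240, [-96.0, -42.0, 138.0, 147.0, 30.0, 65.0], array([109., 231.]))
(np.float64(147.0), np.float64(0.97), 0.5, 0.45, -79, 20, 255, [-96.0, -42.0, 138.0, 147.0, 30.0, 50.0], array([109., 231.]))
```

```bash
python3 - <<'E'
from act import *
q0=np.array(r.get_obs()["joints"]); out=[]
S=np.load("side1.npz");K,E=S["K"],S["E"]
for rad in(.4,.5,.6,.7):
  for zz in(.2,.3,.4,.5):
    for az in(-85,-70,-55,-40):
     for off in(-15,0,15):
      for el in(-35,-20,-5):
        a,e=np.radians(az),np.radians(el); b_=np.radians(az+off);tcp=np.array([rad*np.cos(a),rad*np.sin(a),zz]); d=np.array([np.cos(e)*np.cos(b_),np.cos(e)*np.sin(b_),np.sin(e)])
        v=cam-tcp; cs=v@d/np.linalg.norm(v); pv=proj(K,E,tcp)
        if cs<.4 or not(40<pv[0]<600 and 40<pv[1]<360): continue
        for roll in(0,45,90,135,180,225,270,315):
          s=np.cross(d,[0,0,1.]);s/=np.linalg.norm(s);t=np.cross(s,d); x=np.cos(np.radians(roll))*s+np.sin(np.radians(roll))*t
          q=r.ik(list(tcp),np.stack([x,d,np.cross(x,d)],1))
          if q is not None: out.append((np.abs(np.array(q)-q0).max().round(),cs.round(2),rad,zz,az,off,el,roll,np.round(q).tolist(),pv.round(),np.linalg.norm(v).round(2)))
out.sort(key=lambda b:b[0]-60*b[1])
seen=set()
for b in out:
    k=b[2:7]
    if k in seen: continue
    seen.add(k); print(b)
    if len(seen)>12: break
E
```

```text
(np.float64(40.0), np.float64(0.7), 0.5, 0.5, -70, -15, -20, 180, [-64.0, -39.0, 105.0, -27.0, 49.0, -64.0], array([184., 152.]), np.float64(0.38))
(np.float64(33.0), np.float64(0.49), 0.5, 0.5, -70, -15, -35, 180, [-67.0, -32.0, 93.0, -16.0, 66.0, -73.0], array([184., 152.]), np.float64(0.38))
(np.float64(40.0), np.float64(0.57), 0.5, 0.5, -55, -15, -20, 180, [-49.0, -39.0, 105.0, -27.0, 49.0, -64.0], array([284., 108.]), np.float64(0.45))
(np.float64(41.0), np.float64(0.58), 0.6, 0.5, -70, -15, -20, 180, [-66.0, -26.0, 98.0, -27.0, 42.0, -62.0], array([248., 196.]), np.float64(0.3))
(np.float64(46.0), np.float64(0.64), 0.5, 0.5, -70, 0, -20, 90, [-87.0, -43.0, 107.0, 21.0, 49.0, -20.0], array([184., 152.]), np.float64(0.38))
(np.float64(44.0), np.float64(0.53), 0.5, 0.4, -70, -15, -20, 180, [-64.0, -41.0, 118.0, -32.0, 40.0, -57.0], array([203., 239.]), np.float64(0.43))
(np.float64(59.0), np.float64(0.76), 0.6, 0.5, -70, -15, -5, 180, [-65.0, -29.0, 109.0, -56.0, 25.0, -35.0], array([248., 196.]), np.float64(0.3))
(np.float64(43.0), np.float64(0.49), 0.6, 0.5, -70, 0, -20, 135, [-81.0, -29.0, 100.0, 16.0, 40.0, -61.0], array([248., 196.]), np.float64(0.3))
(np.float64(41.0), np.float64(0.41), 0.6, 0.5, -55, -15, -20, 180, [-51.0, -26.0, 98.0, -27.0, 42.0, -62.0], array([367., 127.]), np.float64(0.4))
(np.float64(43.0), np.float64(0.44), 0.5, 0.5, -70, 0, -35, 135, [-84.0, -35.0, 94.0, 12.0, 67.0, -58.0], array([184., 152.]), np.float64(0.38))
(np.float64(44.0), np.float64(0.45), 0.5, 0.4, -55, -15, -20, 180, [-49.0, -41.0, 118.0, -32.0, 40.0, -57.0], array([289., 186.]), np.float64(0.5))
(np.float64(44.0), np.float64(0.43), 0.5, 0.4, -85, -15, -20, 180, [-79.0, -41.0, 118.0, -32.0, 40.0, -57.0], array([ 63., 295.]), np.float64(0.42))
(np.float64(44.0), np.float64(0.41), 0.5, 0.5, -55, 0, -20, 90, [-72.0, -43.0, 107.0, 21.0, 49.0, -20.0], array([284., 108.]), np.float64(0.45))
```

```bash
cat >> act.py <<'E'
def viewpose():
    a=np.radians(-70);b=np.radians(-85);e=np.radians(-20)
    tcp=[.5*np.cos(a),.5*np.sin(a),.5]; d=np.array([np.cos(e)*np.cos(b),np.cos(e)*np.sin(b),np.sin(e)])
    q0=np.array(r.get_obs()["joints"]); best=None
    for roll in range(0,360,15):
        s=np.cross(d,[0,0,1.]);s/=np.linalg.norm(s);t=np.cross(s,d); x=np.cos(np.radians(roll))*s+np.sin(np.radians(roll))*t
        R=np.stack([x,d,np.cross(x,d)],1); q=r.ik(tcp,R)
        if q is None: continue
        c=np.abs(np.array(q)-q0).sum()
        if best is None or c<best[0]: best=(c,q,roll)
    return best
E
python3 - <<'E'
from act import *
b=viewpose(); print(b[0],np.round(b[1]),b[2]); r.movej(b[1]); st("view"); look("j")
E
```

```text
135.55444702287622 [-64. -39. 105. -27.  49. -64.] 180
view t=45.2 p [ 0.1715 -0.4702  0.4981] a=5.0 gap=0.0329 F [ 0.5 -0.1 -1.7] M [ 0.598  0.063 -0.022] q6=-64
```

View pics/j.png

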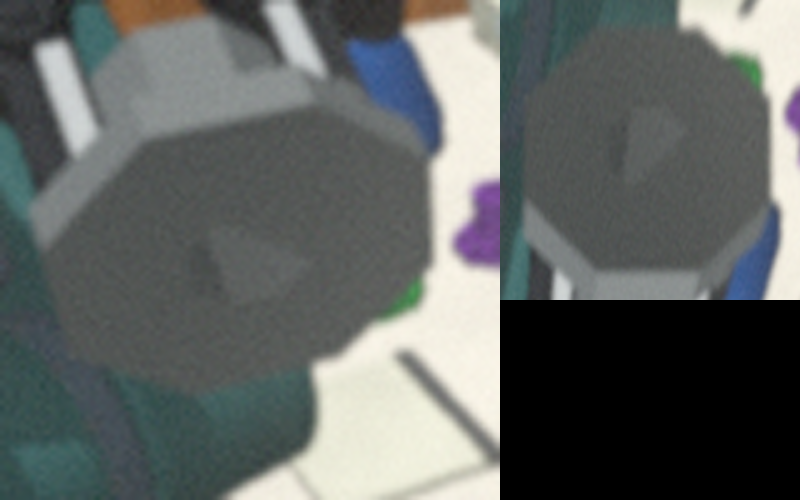

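```bash
cat >> act.py <<'E'
def look2(name,k=8,fwd=.015):
    W=look(name,k,fwd)
    c=W[50:150,50:150].mean(2); lo,hi=np.percentile(c,2),np.percentile(c,98)
    c=np.clip((c-lo)/(hi-lo)*255,0,255).astype(np.uint8)
    w=W.mean(2); w=np.clip((w-40)*3,0,255).astype(np.uint8)
    cv2.imwrite(f"pics/{name}2.png",np.hstack([cv2.resize(c,(400,400),interpolation=cv2.INTER_CUBIC),cv2.resize(w,(400,400))])); return W
E
python3 - <<'E'
from act import *
look2("k")
E
```

```text
(no output)
```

View pics/k2.png

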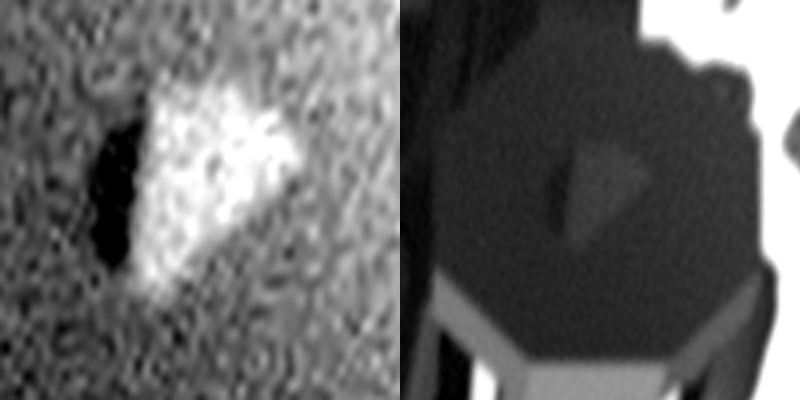

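```bash
cat >> act.py <<'E'
def descend(x,y,z0=.100,z1=.0595,step=.004,lim=10,below=.014):
    """step down, stop on upward force"""
    f0=r.get_obs()["wrist_force"][2]; z=z0; log=[]
    while z>z1+1e-6:
        z=max(z-step,z1); r.movel([x,y,z],rate=.06); o=r.get_obs(); fz=o["wrist_force"][2]-f0
        log.append((round(o["ee_pos"][2]*1000,1),round(fz,1)))
        if fz>lim: print(log,"CONTACT"); return False,z
    print(log); return True,z
E
python3 - <<'E'
from act import *
x,y=.5251,-.0581
r.reach([x,y,.16],Rd(24.2)); st(); r.movel([x,y,.102],rate=.15); st()
ok,z=descend(x,y); st("after")
E
```

```text
t=48.1 p [ 0.5252 -0.0589  0.1608] a=24.1 gap=0.0330 F [ 0.5  0.3 -0.2] M [-0.004  0.042 -0.051] q6=-37
 t=48.6 p [ 0.5253 -0.0584  0.1025] a=24.2 gap=0.0329 F [ 1.8  0.4 -0.5] M [ 0.006 -0.062  0.008] q6=-37
[(np.float64(96.7), np.float64(-0.8)), (np.float64(91.8), np.float64(0.5)), (np.float64(87.6), np.float64(-1.1)), (np.float64(83.5), np.float64(-0.4)), (np.float64(79.6), np.float64(-0.5)), (np.float64(75.6), np.float64(-0.3)), (np.float64(71.6), np.float64(-0.7)), (np.float64(67.6), np.float64(-1.8)), (np.float64(63.6), np.float64(-0.9)), (np.float64(59.6), np.float64(-1.6)), (np.float64(59.5), np.float64(-1.6))]
after t=51.4 p [ 0.525  -0.0581  0.0595] a=24.2 gap=0.0330 F [-0.1 -0.5 -2.1] M [-0.016 -0.044 -0.016] q6=-37
```

```bash
python3 - <<'E'
from act import *
r.open(); r.movel([.5251,-.0581,.13],rate=.3); st("out")
r.reach([.45,-.30,.25],Rd(0)); st()
f,K,E=pic("top",270,112,116,116,5,"l_top"); pic("side",280,150,140,110,5,"l_side")
f,K,E=grab("top",8); np.savez("top2.npz",f=f,K=K,E=E)
for o in carriers(f,K,E): print(o[0].round(4),round(o[1],1),o[2].round(1),np.round(o[3],1))
E
```

```text
out t=52.3 p [ 0.5264 -0.0584  0.1324] a=24.2 gap=0.0849 F [ 0.1 -0.1 -0.3] M [ 0.07   0.06  -0.038] q6=-37
 t=53.4 p [ 0.45   -0.2989  0.2484] a=0.1 gap=0.0852 F [ 0.5 -0.4 -0.2] M [ 0.052  0.035 -0.024] q6=-40
[0.4167 0.3125] 10.6 11.1 [223.2 227. ]
[ 0.5285 -0.0603] 23.8 13.1 [348.3 189.6]
[0.5387 0.3452] 41.5 10.2 [213.  186.2]
[ 0.5897 -0.2951] 3.2 10.7 [426.5 169.3]
```

View pics/l_top.png

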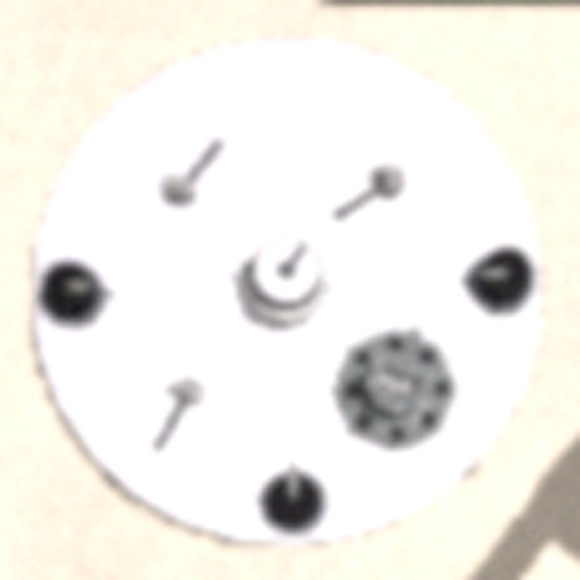

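View pics/l_side.png

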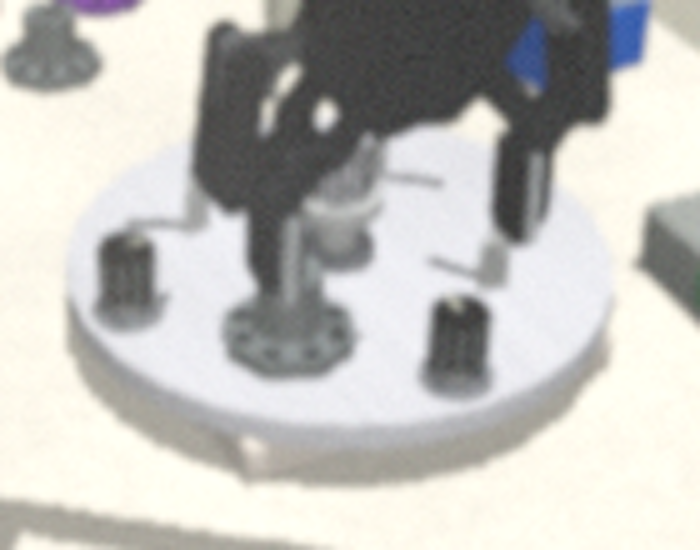

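```bash
python3 - <<'E'
from act import *
o=pick((.5892,-.2953),48.2); b=viewpose(); print(b[0]); r.movej(b[1]); st("view"); look2("m")
E
```

```text
grip t=56.3 p [ 0.5899 -0.2956  0.014 ] a=48.2 gap=0.0331 F [0.  0.5 3.2] M [-0.036 -0.045  0.002] q6=-80
lift t=56.8 p [ 0.5885 -0.2949  0.1185] a=48.2 gap=0.0329 F [-0.4  0.4 -2.5] M [-0.053  0.007  0.001] q6=-80
192.590741091507
view t=58.9 p [ 0.1715 -0.4702  0.4991] a=10.3 gap=0.0330 F [ 0.2 -0.1 -1.3] M [0.673 0.065 0.011] q6=-79
```

View pics/m2.png

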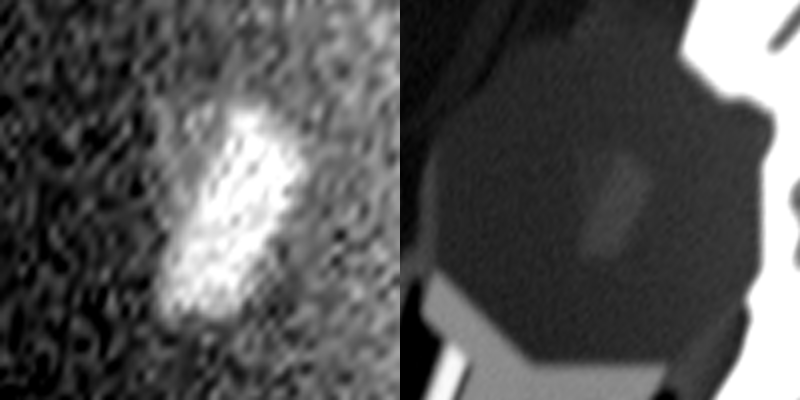

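View pics/m.png

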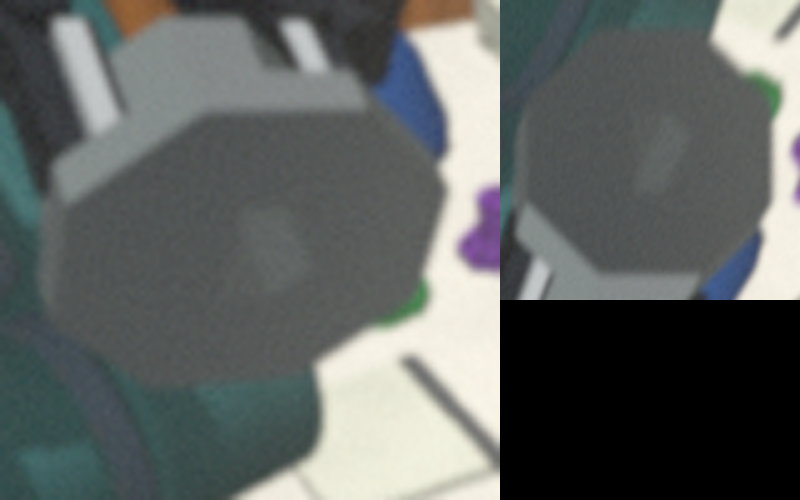

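```bash
python3 - <<'E'
from act import *
W=look("n",24); c=cv2.GaussianBlur(W[40:160,40:160].mean(2),(0,0),2)
m=np.median(c); print(m)
out=np.clip(128+(c-m)*22,0,255).astype(np.uint8)
np.save("Wd.npy",W)
q=list(r.get_obs()["joints"]); q[5]+=180; r.movej(q); st()
W2=look("n2",24); c=cv2.GaussianBlur(W2[40:160,40:160].mean(2),(0,0),2); m=np.median(c)
out2=np.clip(128+(c-m)*22,0,255).astype(np.uint8)
cv2.imwrite("pics/n3.png",np.hstack([cv2.resize(out,(400,400)),cv2.resize(out2,(400,400))]))
E
```

```text
54.76725
 t=63.2 p [ 0.171  -0.4698  0.5   ] a=-169.8 gap=0.0331 F [ 1.   0.2 -0.9] M [ 0.616  0.089 -0.024] q6=101
```

View pics/n3.png

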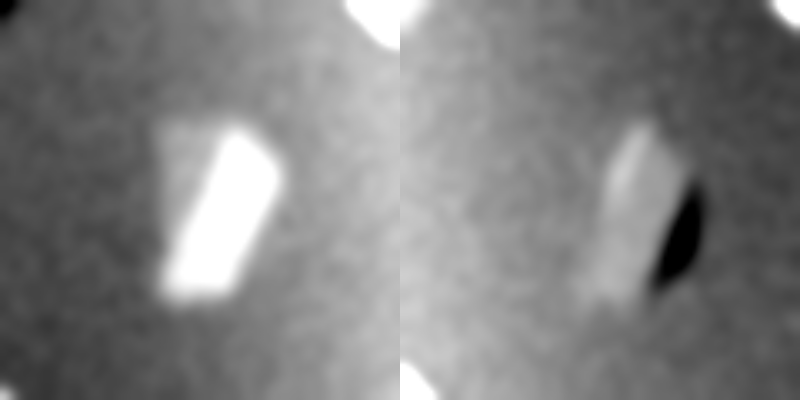

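```bash
python3 - <<'E'
from meas import *
T1=np.load("top1.npz");T2=np.load("top2.npz")
def test(D,p,side,z=.010,zr=.008):
    R=rect(D["f"],D["K"],D["E"],p,zr,120,.0004).mean(2)
    # centre refine using mask moments
    m=(R<95).astype(np.uint8); c=max(cv2.findContours(m,cv2.RETR_EXTERNAL,cv2.CHAIN_APPROX_NONE)[0],key=cv2.contourArea)
    hull=c[:,0,:].astype(float); M=cv2.moments(c); cx,cy=M['m10']/M['m00'],M['m01']/M['m00']
    out=[]
    for k in range(8):
        a=np.radians(side+45*k); v=[]
        for rr in np.arange(32,37,.5):
            for da in(-.06,-.03,0,.03,.06):
                X=cx-np.sin(a+da)*rr/.4; Y=cy-np.cos(a+da)*rr/.4; v.append(R[int(round(Y)),int(round(X))])
        out.append((round((side+45*k+180)%360-180,1),round(float(np.mean(v)),1)))
    return out
print("C",test(T1,(.4077,-.2767),21.7)); print("D",test(T1,(.5896,-.2959),3.0)); print("A",test(T1,(.3912,.298),10.1)); print("B",test(T1,(.5386,.3451),41.5)); print("A2",test(T2,(.4167,.3125),10.6)); print("B2",test(T2,(.5387,.3452),41.5)); print("D2",test(T2,(.5897,-.2951),3.2));print("Cplaced",test(T2,(.525,-.058),23.8,zr=.052))
E
```

```text
C [(21.7, 111.0), (66.7, 103.8), (111.7, 98.9), (156.7, 109.6), (-158.3, 112.0), (-113.3, 105.7), (-68.3, 102.2), (-23.3, 110.5)]
D [(3.0, 111.1), (48.0, 111.6), (93.0, 111.5), (138.0, 106.1), (-177.0, 114.9), (-132.0, 109.1), (-87.0, 104.7), (-42.0, 102.8)]
A [(10.1, 112.8), (55.1, 106.0), (100.1, 103.5), (145.1, 107.0), (-169.9, 117.3), (-124.9, 106.2), (-79.9, 100.1), (-34.9, 109.3)]
B [(41.5, 104.8), (86.5, 102.1), (131.5, 106.4), (176.5, 106.0), (-138.5, 105.7), (-93.5, 97.6), (-48.5, 108.3), (-3.5, 107.2)]
A2 [(10.6, 130.8), (55.6, 121.2), (100.6, 121.7), (145.6, 126.7), (-169.4, 134.3), (-124.4, 119.2), (-79.4, 119.4), (-34.4, 125.9)]
B2 [(41.5, 122.2), (86.5, 120.1), (131.5, 126.1), (176.5, 125.3), (-138.5, 124.6), (-93.5, 115.5), (-48.5, 127.3), (-3.5, 125.1)]
D2 [(3.2, 129.2), (48.2, 131.4), (93.2, 132.0), (138.2, 126.6), (-176.8, 135.6), (-131.8, 127.6), (-86.8, 122.6), (-41.8, 118.4)]
Cplaced [(23.8, 157.2), (68.8, 162.9), (113.8, 158.0), (158.8, 149.9), (-156.2, 121.7), (-111.2, 118.8), (-66.2, 115.2), (-21.2, 110.6)]
```

```bash
python3 - <<'E'
from act import *
x,y=.6451,-.0539
r.reach([x,y,.16],Rd(-57.6)); st(); r.movel([x,y,.102],rate=.15)
ok,z=descend(x,y); st("after")
E
```

```text
t=66.9 p [ 0.6452 -0.0549  0.1612] a=-57.7 gap=0.0330 F [-0.3 -0.6 -1.3] M [-0.041 -0.017 -0.057] q6=48
[(np.float64(96.7), np.float64(-0.5)), (np.float64(91.8), np.float64(-0.6)), (np.float64(87.5), np.float64(-1.1)), (np.float64(83.4), np.float64(-0.9)), (np.float64(79.8), np.float64(-1.3)), (np.float64(75.8), np.float64(-2.4)), (np.float64(71.9), np.float64(-2.6)), (np.float64(68.0), np.float64(-0.5)), (np.float64(63.9), np.float64(-0.1)), (np.float64(59.7), np.float64(-0.4)), (np.float64(59.6), np.float64(0.2))]
after t=70.2 p [ 0.6457 -0.0538  0.0596] a=-57.6 gap=0.0327 F [ 5.   2.6 -0.3] M [ 0.256 -0.879 -0.047] q6=48
```

```bash
python3 - <<'E'
from act import *
r.open(); r.movel([.6451,-.0539,.135],rate=.3)
f,K,E=grab("top",4)
for o in carriers(f,K,E): print(o[0].round(4),round(o[1],1),o[2].round(1),np.round(o[3],1))
st()
b=[o for o in carriers(f,K,E) if np.hypot(*(o[0]-[.5387,.3452]))<.06 and o[0][1]>.2][0]
pick(b[0],b[1]); v=viewpose(); print(v[0]); r.movej(v[1]); st("view")
W=look("o",16); c=cv2.GaussianBlur(W[40:160,40:160].mean(2),(0,0),2); m=np.median(c)
cv2.imwrite("pics/o3.png",cv2.resize(np.clip(128+(c-m)*22,0,255).astype(np.uint8),(400,400)))
E
```

```text
[0.4166 0.3123] 10.6 10.8 [223.2 227. ]
[0.5386 0.345 ] 41.6 9.7 [213.  186.3]
 t=71.3 p [ 0.6436 -0.0538  0.1324] a=-57.6 gap=0.0854 F [ 0.2  0.1 -0.6] M [ 0.004 -0.025 -0.028] q6=48
grip t=74.1 p [0.5393 0.3455 0.0142] a=41.6 gap=0.0326 F [-0.3  0.4  3.3] M [-0.003  0.02   0.014] q6=-14
lift t=74.7 p [0.5377 0.3446 0.1183] a=41.6 gap=0.0329 F [-0.4 -0.5 -3.4] M [-0.021  0.045  0.02 ] q6=-14
249.46703792695814
view t=78.0 p [ 0.1715 -0.4699  0.4997] a=-13.9 gap=0.0332 F [ 1.5  1.1 -2.1] M [0.769 0.055 0.012] q6=-19
```

View pics/o3.png

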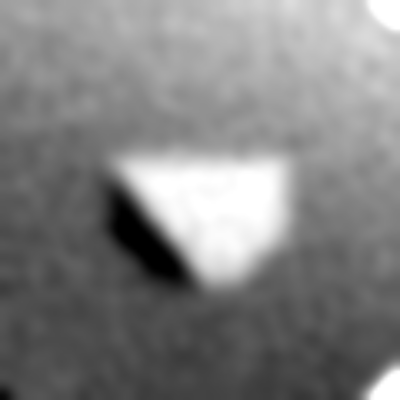

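View pics/o.png

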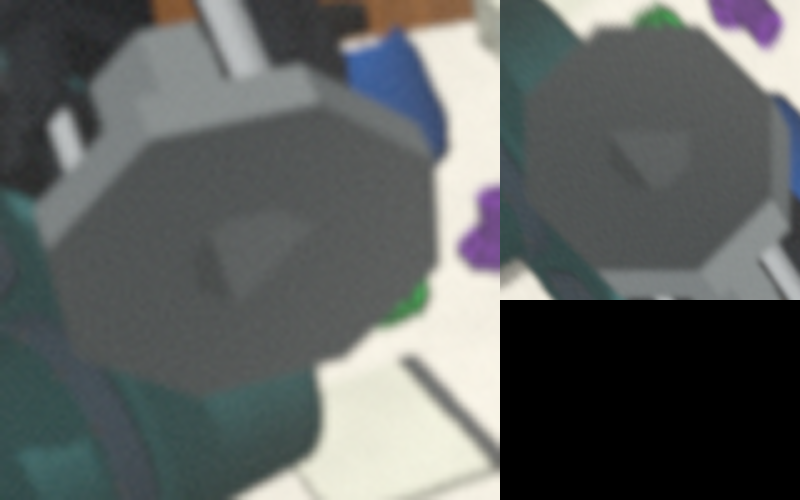

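```bash
python3 - <<'E'
from act import *
x,y=.6411,.0665
r.reach([x,y,.16],Rd(-129.3)); st(); r.movel([x,y,.102],rate=.15)
ok,z=descend(x,y); st("after")
E
```

```text
t=81.5 p [0.6414 0.0657 0.1607] a=-129.3 gap=0.0328 F [-0.2 -1.2 -1.7] M [-0.043  0.037 -0.008] q6=130
[(np.float64(96.8), np.float64(-0.5)), (np.float64(91.8), np.float64(-0.3)), (np.float64(87.5), np.float64(-0.7)), (np.float64(83.4), np.float64(-1.6)), (np.float64(79.5), np.float64(-1.7)), (np.float64(75.5), np.float64(-0.8)), (np.float64(71.5), np.float64(-0.4)), (np.float64(67.5), np.float64(-0.6)), (np.float64(63.5), np.float64(-0.6)), (np.float64(59.5), np.float64(-1.0)), (np.float64(59.6), np.float64(-1.0))]
after t=84.8 p [0.6412 0.0665 0.0596] a=-129.3 gap=0.0333 F [-0.7 -0.7 -2.1] M [-0.03   0.02   0.004] q6=130
```

```bash
python3 - <<'E'
from act import *
r.open(); r.movel([.6411,.0665,.135],rate=.3)
f,K,E=grab("top",4)
cs=carriers(f,K,E)
for o in cs: print(o[0].round(4),round(o[1],1),o[2].round(1),np.round(o[3],1))
b=[o for o in cs if np.hypot(*(o[0]-[.4166,.3123]))<.06][0]
pick(b[0],b[1]); v=viewpose(); print(v[0]); r.movej(v[1]); st("view")
W=look("p",16); c=cv2.GaussianBlur(W[40:160,40:160].mean(2),(0,0),2); m=np.median(c)
cv2.imwrite("pics/p3.png",cv2.resize(np.clip(128+(c-m)*22,0,255).astype(np.uint8),(400,400)))
pic("top",270,112,116,116,5,"p_top",gain=1.3); pic("side",280,150,140,110,5,"p_side",gain=1.3)
E
```

```text
[0.4166 0.3123] 10.7 10.8 [223.2 227. ]
[ 0.5282 -0.0604] 23.9 12.6 [348.4 189.7]
[ 0.6518 -0.0559] 32.3 10.7 [346.7 148.8]
grip t=88.9 p [0.4173 0.3127 0.0139] a=10.7 gap=0.0327 F [0.4 0.4 4.4] M [-0.031  0.061 -0.021] q6=20
lift t=89.5 p [0.4158 0.3119 0.1185] a=10.7 gap=0.0329 F [ 0.3  0.1 -1. ] M [0.025 0.008 0.019] q6=20
218.91686975405528
view t=92.6 p [ 0.1715 -0.4699  0.4995] a=-84.9 gap=0.0333 F [ 0.4 -0.1 -2.7] M [0.704 0.085 0.041] q6=26
```

View pics/p3.png

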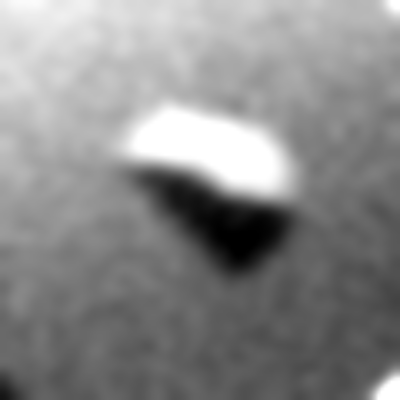

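View pics/p_top.png

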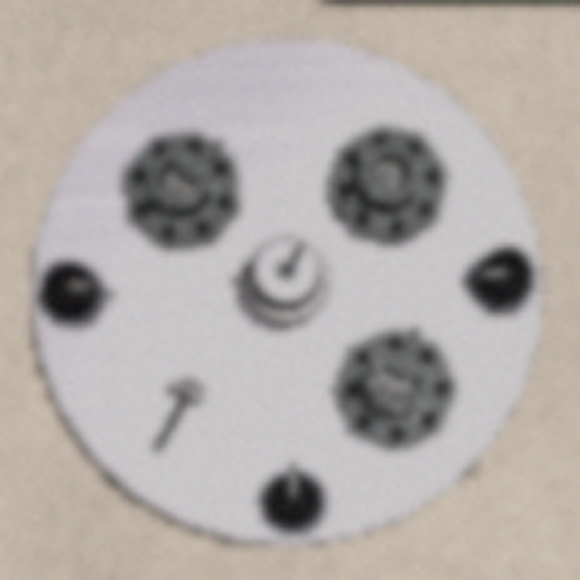

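View pics/p_side.png

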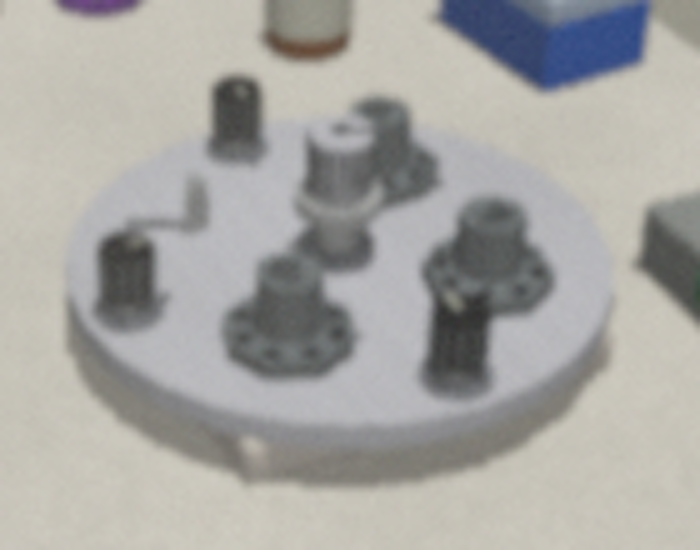

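```bash
python3 - <<'E'
from act import *
x,y=.5209,.0621
r.reach([x,y,.17],Rd(-74.5)); st(); r.movel([x,y,.102],rate=.15)
ok,z=descend(x,y); st("after")
E
```

```text
t=96.3 p [0.5211 0.0613 0.1706] a=-74.6 gap=0.0330 F [ 0.1 -0.6 -0.8] M [ 0.004 -0.024 -0.012] q6=75
[(np.float64(96.6), np.float64(-0.4)), (np.float64(91.8), np.float64(-1.0)), (np.float64(87.5), np.float64(-0.7)), (np.float64(83.6), np.float64(0.4)), (np.float64(79.6), np.float64(-1.0)), (np.float64(75.6), np.float64(-0.9)), (np.float64(71.6), np.float64(0.2)), (np.float64(67.6), np.float64(-0.9)), (np.float64(63.6), np.float64(-0.5)), (np.float64(59.6), np.float64(-0.8)), (np.float64(59.6), np.float64(-0.6))]
after t=99.6 p [0.5209 0.0621 0.0596] a=-74.5 gap=0.0327 F [-0.6 -0.  -1. ] M [-0.017  0.033  0.04 ] q6=75
```

```bash
python3 - <<'E'
from act import *
r.open(); r.movel([.5209,.0621,.15],rate=.3)
r.reach([.40,.2,.25],Rd(60)); st()
f,K,E=pic("top",270,112,116,116,5,"q_top",gain=1.3); f2,K2,E2=pic("side",280,150,140,110,5,"q_side",gain=1.3)
g=cv2.resize(f.mean(2)[155:180,315:340].astype(np.float32),None,fx=8,fy=8,interpolation=cv2.INTER_CUBIC)
cv2.imwrite("pics/q_cap.png",np.hstack([cv2.resize(np.clip(g*1.4,0,255).astype(np.uint8),(400,400)),cv2.resize(cv2.resize(f2.mean(2)[170:210,330:370].astype(np.float32),(400,400),interpolation=cv2.INTER_CUBIC).astype(np.uint8),(400,400))]))
u=(327.4,166.0); print("cap top",onz(K,E,u,.123).round(4)); print(proj(K2,E2,onz(K,E,u,.123)))
E
```

```text
t=102.4 p [0.3999 0.1998 0.2491] a=60.0 gap=0.0852 F [-0.2  0.3 -0.4] M [ 0.054 -0.042 -0.009] q6=-41
cap top [0.5829 0.0019 0.123 ]
[348.13081374 175.3217193 ]
```

View pics/q_top.png

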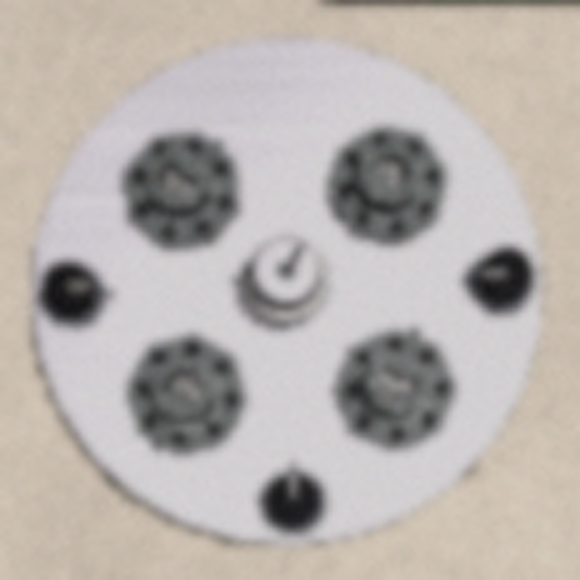

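View pics/q_side.png

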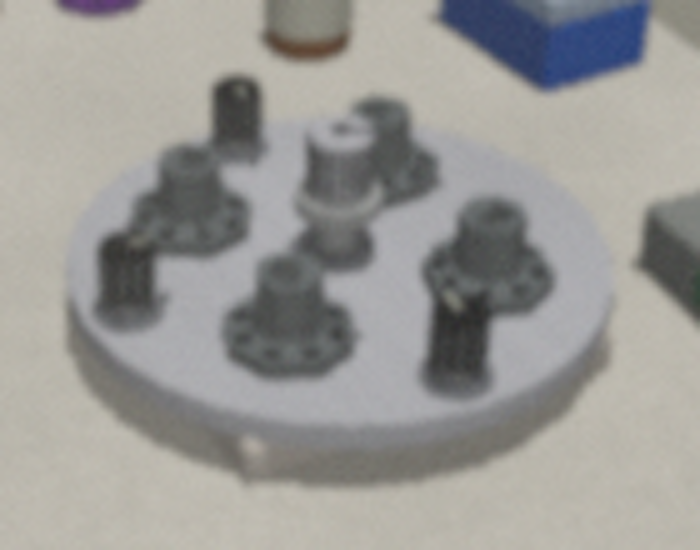

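View pics/q_cap.png

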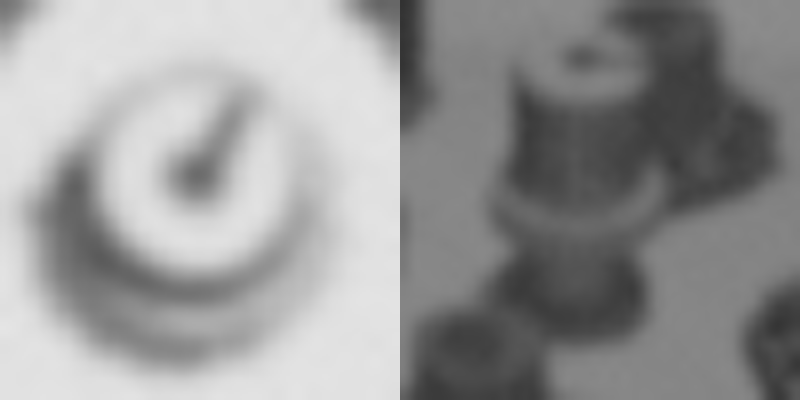

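```bash
python3 - <<'E'
from act import *
x,y=.583,.003
q1=-5.5
r.reach([x,y,.165],Rd(132)); st(); r.movel([x,y,.087],rate=.15); r.close_gripper(60); o=st("closed")
q=list(o["joints"]); tot=0; log=[]
while q[5]+18<142:
    q[5]+=18; r.movej(q); tot+=18
    m=[];
    for _ in range(4): m.append(r.get_obs()["ft_torque"][2]); r.sleep(.02)
    log.append((tot,round(float(np.mean(m)),3)))
print(log); st("end")
E
```

```text
t=104.3 p [0.583  0.0035 0.1653] a=132.0 gap=0.0855 F [0.1 0.2 0.3] M [-0.004  0.037  0.012] q6=-137
closed t=105.5 p [0.5834 0.0031 0.0881] a=132.0 gap=0.0346 F [-1.4  0.6  5.1] M [ 0.147  0.224 -0.041] q6=-137
[(18, 0.01), (36, -0.022), (54, -0.026), (72, -0.024), (90, -0.008), (108, -0.022), (126, -0.012), (144, -0.029), (162, -0.041), (180, -0.022), (198, -0.025), (216, -0.051), (234, -0.039), (252, -0.022), (270, -0.042)]
end t=112.5 p [0.5857 0.0029 0.0882] a=-137.7 gap=0.0351 F [ 4.9  1.5 -1.7] M [ 0.313 -0.775 -0.048] q6=132
```

```bash
python3 - <<'E'
from act import *
x,y=.583,.003
r.open(); r.movel([x,y,.15],rate=.3); pic("side",310,150,80,80,6,"s1",gain=1.3)
r.reach([x,y,.145],Rd(100)); r.movel([x,y,.087],rate=.15); r.close_gripper(80); o=st("closed")
q=list(o["joints"]); tot=0; log=[]
while tot<60:
    q[5]+=10; r.movej(q); tot+=10
    m=[];
    for _ in range(4): m.append(r.get_obs()["ft_torque"][2]); r.sleep(.02)
    log.append((tot,round(float(np.mean(m)),3)))
print(log); st("end")
E
```

```text
closed t=118.1 p [0.5835 0.0039 0.0885] a=100.0 gap=0.0343 F [-2.3  3.3  5.9] M [ 0.521  0.335 -0.015] q6=-105
[(10, -0.005), (20, 0.019), (30, 0.012), (40, -0.03), (50, -0.02), (60, -0.039)]
end t=120.3 p [0.5838 0.005  0.0886] a=40.3 gap=0.0342 F [0.3 5.3 2.3] M [1.007 0.071 0.003] q6=-46
```

View pics/s1.png

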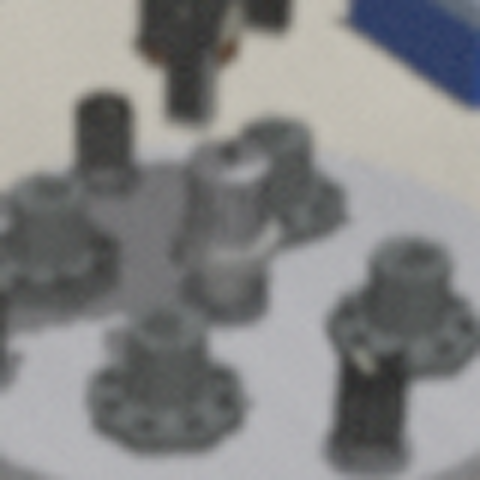

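```bash
python3 - <<'E'
from act import *
r.open(); r.movel([.583,.003,.15],rate=.3); r.reach([.42,.2,.25],Rd(60)); st()
f,K,E=grab("top",10)
g=cv2.resize(f.mean(2)[155:180,315:340].astype(np.float32),None,fx=16,fy=16,interpolation=cv2.INTER_CUBIC)
f2,K2,E2=grab("side",6)
cv2.imwrite("pics/t_cap.png",np.hstack([np.clip(g*1.4,0,255).astype(np.uint8),np.clip(1.3*cv2.resize(f2.mean(2)[170:210,330:370].astype(np.float32),(400,400),interpolation=cv2.INTER_CUBIC),0,255).astype(np.uint8)]))
E
```

```text
t=122.2 p [0.4202 0.1994 0.2487] a=59.9 gap=0.0856 F [ 0.  -0.8 -0. ] M [0.04  0.045 0.017] q6=-42
```

View pics/t_cap.png

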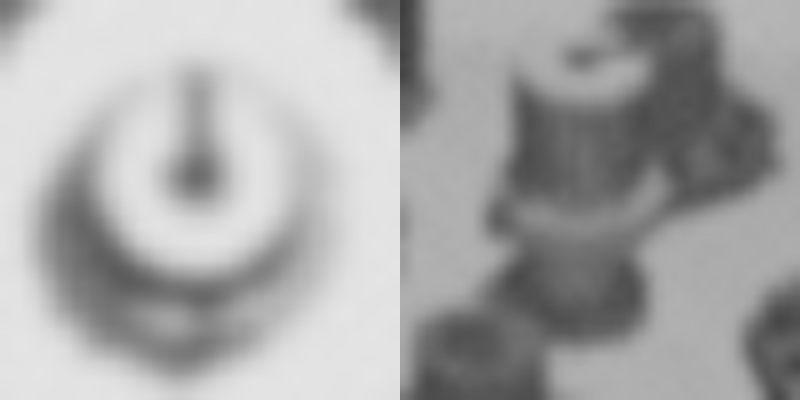

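```bash
python3 - <<'E'
from act import *
x,y=.583,.003
r.reach([x,y,.15],Rd(40)); r.movel([x,y,.087],rate=.15); r.close_gripper(80); o=st("closed")
q=list(o["joints"])
for i in range(4):
    q[5]+=10; r.movej(q); m=[r.get_obs()["ft_torque"][2]]
    for _ in range(3): r.sleep(.02); m.append(r.get_obs()["ft_torque"][2])
    print(np.round(m,3))
r.open(); r.movel([x,y,.15],rate=.3); r.reach([.42,.2,.25],Rd(60)); st()
f,K,E=grab("top",10)
g=cv2.resize(f.mean(2)[155:180,315:340].astype(np.float32),None,fx=16,fy=16,interpolation=cv2.INTER_CUBIC)
f2,K2,E2=grab("side",6)
cv2.imwrite("pics/u_cap.png",np.hstack([np.clip(g*1.4,0,255).astype(np.uint8),np.clip(1.3*cv2.resize(f2.mean(2)[170:210,330:370].astype(np.float32),(400,400),interpolation=cv2.INTER_CUBIC),0,255).astype(np.uint8)]))
cv2.imwrite("pics/u_top.png",np.clip(f[:,:,::-1]*1.4,0,255).astype(np.uint8)); cv2.imwrite("pics/u_side.png",np.clip(f2[:,:,::-1]*1.3,0,255).astype(np.uint8))
for o in carriers(f,K,E): print(o[0].round(4),round(o[1],1))
E
```

```text
closed t=125.2 p [0.5847 0.0039 0.0887] a=40.0 gap=0.0345 F [2.6 3.2 4.7] M [ 0.618 -0.515 -0.018] q6=-45
[-0.084 -0.028 -0.012  0.048]
[-0.099 -0.041  0.071  0.039]
[-0.025  0.02   0.036 -0.   ]
[-0.003  0.102  0.086  0.041]
 t=128.5 p [0.4201 0.1995 0.2486] a=59.9 gap=0.0857 F [ 0.1 -0.7 -1. ] M [ 0.003 -0.006  0.005] q6=-41
[0.5253 0.064 ] 14.8
[ 0.5285 -0.0603] 23.8
[0.6491 0.0675] 5.5
[ 0.6515 -0.0562] 32.3
```

View pics/u_cap.png

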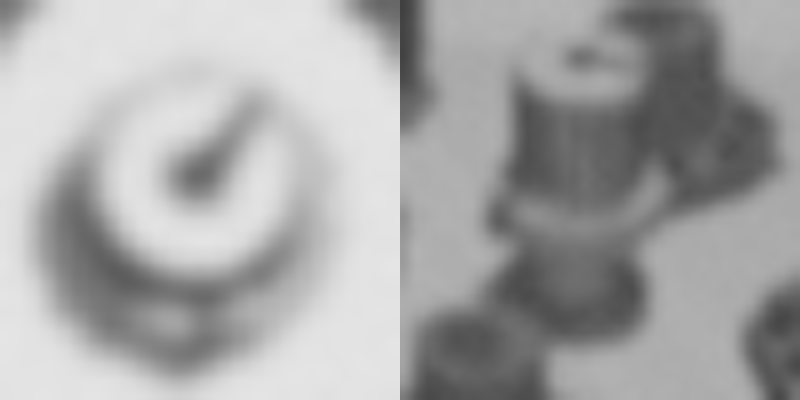

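View pics/u_top.png

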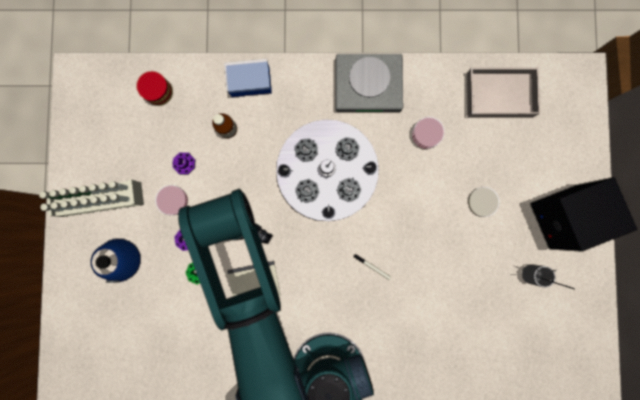

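View pics/u_side.png

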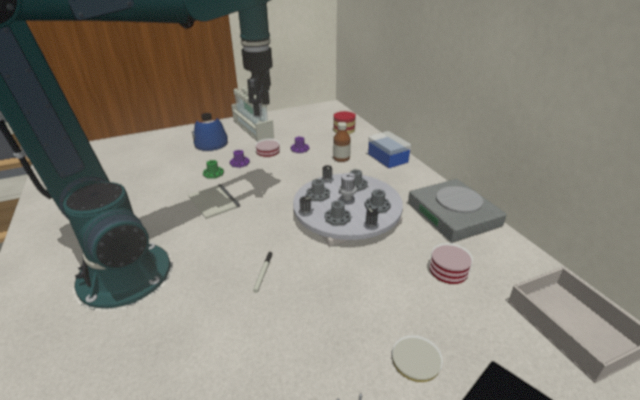

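```bash
python3 -c "
from cell import r
r.close_job(); print(r.get_obs()['time'])"
```

```text
the job is handed in; nothing more can be done
the job is handed in; nothing more can be done
```

The job is handed in at about 130 s of the 210 s allowed. I did the steps in the order asked; `close_job` gives no verdict, so what follows rests on my own last checks.

- **Bolts:** All three are against their stops, with the white lines pointing to the centre. On the first pass, at 30 N grip, the left and right knobs gave only about 0.2 N m. I regripped both at 60 N and each showed about 0.7 N m after 7.5°. The front knob showed 0.3–0.4 N m.
- **Carriers:** All four grey carriers are each on their own post. I read each bore's flat from the side camera while holding the carrier, because the rib was not visible from above. All four went down to home height, about 45 mm, with almost no vertical force, and the last pictures from both cameras show them seated. One carrier was knocked about 3 cm during the run, and I measured it again before picking it up. The purple and green look-alikes were left alone.
- **Cap:** I turned it about 370° in total. The nub now points at the front bolt and did not move during the last 40° of turning. I estimate about 100° of clutch slip, from where the nub started and how far the cap turned.
- **Failed check:** The torque readings did not show the clutch's 0.14 N m, because they were taken after each motion had stopped. The evidence for slip is therefore visual only.
- **Bystanders:** The dishes and the bottle look to be where they stood at the start; the last pictures show no shift, though I did not measure it.

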